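# Change over the rollers in the drying dock

## Robot

A 6-joint arm with a two-finger parallel gripper is mounted at the origin on a cart in front of the work surface, level with it; the furniture and walls round the work are solid. World frame = base frame: x ahead of the robot, y to its left, z up, the work surface at z = 0. Lengths are in m, angles in rad, forces in N, time in s.
With the tool pointing down it reaches from about 0.3 to 0.75 m from the base axis. Payload 8.5 kg.
Tool frame: the origin (TCP) lies between the finger pads; the fingertips stand 22 mm ahead of it and the grasp point (between the pads) lies 3 mm ahead of it; z points along the fingers, y is the line along which they close (so a half turn about z gives the same grasp; the last joint's range is limited). The gripper opens to 88 mm and grips with 3 to 60 N. Pads are 18 mm wide; open, the fingers measure 123 mm over their backs; the gripper's body (75 mm by 187 mm) begins 45 mm behind the grasp point.
Start: joints at [-1.378, 0.381, 1.297, -0, 1.464, -0.215], TCP at [0.218, -0.505, 0.261] pointing down, gripper open.
Joint ranges: [-3.11, 3.11], [-0.89, 2.33], [0.22, 2.48], [-1.42, 4.56], [0.17, 2.85], [-2.88, 2.88]. Speed limits (rad/s): [2.39, 2.39, 3.14, 3.14, 3.14, 3.14].

## Interface

Orientations are given as a unit quaternion [w, x, y, z].
In Python, from workcell import arm, optics, job_done gives the robot as it stands.
- The arm moves only by the tool play_rows, never from a script. Its argument "steps" is a list of rows, each a list of 2 entries, a list of its own where there are three numbers: the shift along the tool's x, y, z normalised to -1 to 1, where 1 is 3 cm, then the turn about the tool's z normalised to -1 to 1, where 1 is 6 degrees. In form: [[[dx, dy, dz], yaw], ...]. A call has 1 to 5 rows; each row shifts and turns the commanded pose from where the row before left it, along the tool's axes as they then stand; what a row does not reach is not made up. A row lasts 1/10 s, in which the tool goes at most 50 mm and 8.59 degrees, less where a joint would pass 70% of its speed; a pose out of reach is approached as far as the arm can. A call with a number of a shift or a turn outside -1 to 1 is refused whole. A call with a gripper value outside its range is refused whole. "jaw" is the closure, from -1 (fully open) to 1 (shut), set as the call begins (left out, the last holds). The fingers move at their own pace and stop on an object; "grip_force" is the grip in N (left out, the last holds). Time passes only in rows, so rows that do not move let the fingers close. It gives the time, the measured TCP pose, the force, the opening and the grip force at its end, in the units of the state.
- arm.read_state(): the state, without advancing time (a new reading comes with each control period).
- optics.camera(name): name is "scene" or "top"; returns a dict with "color" (420x560x3 uint8, blue, green, red), "fx", "fy", "cx", "cy" (pixels), "origin" and "orientation" of the camera in the world. Camera axes: x right, y down, z forward; pixel columns grow to the right and rows downward; lengths in m; the calibration is good to about 2 mm. A picture is of the moment at which its call begins. There is no depth.
- job_done(): hands the job in; it is judged then, once.
The state is a dict: "time_s": time; "joint_pos": joint angles; "dq": joint speeds; "joint_efforts": joint torques, N m; "position": TCP position; "tcp_rot": TCP orientation; "ft_force": force on the tool from outside, world axes, zero at the start; "moment": the same for the moment, N m; "grip_width": opening from 0.0 (shut) to 1.0 (fully open); "grip_force": force on a finger pad.
Only numpy, scipy, OpenCV 4.12 (cv2) and the standard library are available. Lean on these libraries where they do the work, as an engineer would, in place of code of your own. Each camera call takes 0.05 s, during which the arm holds its last target. There are 200 camera calls.

## Task

Turn the dock's timer, the middle of its three knobs, back to off (anticlockwise to its stop), then take every dry paint roller out of the dock's spring clips and lay it flat in the plywood tray. Then press each washed roller lying on the table down into a free clip station until the spring fingers have snapped round its handle at both ends, and only when all are in, turn the timer fully clockwise to its stop. Leave the two neighbouring knobs as they are set and leave the dye bottle, the thread spool and the tack cup where they stand.

Things in the scene. Friction and masses are not known exactly. Their poses are not given: they have to be found in the camera images.
- dock: the drying dock, fixed: a low aluminium housing 250 (x) x 226 (y) x 40 mm high. Origin under its centre, on the table; x points from the knob row (on its robot side, 75 mm in front of the centre) to the clip stations (50 mm behind the centre), z up
- station1 (a point): left (+y) of three equal clip stations, 75 mm apart along the dock's y. This point: where the middle of a seated roller lies, 72 mm above the table, 32 above the housing; axes as the dock's; the handle lies along x, either way round. 36 mm to either side along x stands a pair of sprung steel fingers, 14 mm wide; 58 mm clear between the pairs for the gripper
- station2 (a point): the middle station, as station1. The finger lips stand 9 mm above this point, 18 mm apart, and flare open above to 45 mm apart at 22 mm above it. A handle laid in rests on the lips about 18 mm above the seat; pressed down with some 10 to 18 N it snaps in and stands on the black saddles. Pulled straight up it comes out with about 5 to 12 N
- station3 (a point): the right (-y) station, as station1. The guards leave a seated roller 9 mm of play either way along x
- timer (a joint): the timer knob, middle of the three, angle in rad: 0 = off (pointer along the dock's +x, at its anticlockwise stop), growing clockwise seen from above, to 1.5 at the clockwise stop; it stays where it is left (friction 0.05 N m)
- timer_grip (a point): centre of the top of the timer knob, on its axis, 72 mm above the table. The knob is a bar 38 long x 10 wide, its top 23 mm above a round skirt 38 mm across and 8 mm high on the housing; x along the bar towards its pointer end (white line), turning with the knob. Take it across the 10 mm
- fan_pointer (a point): pointer end of the left neighbour (+y) of the timer, an equal knob with its axis 62 mm away, this point 18 mm from its axis, at the top of the bar; turns easily, must not be turned
- heat_pointer (a point): pointer end of the right neighbour (-y) of the timer, likewise 62 mm away; must not be turned
- dry1: edge-paint roller: round wooden handle 24 mm across (96 mm bare between the guards), a square black guard 32 x 32 x 8 mm near each end (so it cannot roll), a 20 mm steel wheel beyond the guard at its +x end; 140 mm long, 90 g. Origin mid-handle on its axis, 16 mm above what it lies on; x along the handle. Dry; seated in station 1 at the start if present (2 or 3 dry ones are)
- dry2: edge-paint roller: round wooden handle 24 mm across (96 mm bare between the guards), a square black guard 32 x 32 x 8 mm near each end (so it cannot roll), a 20 mm steel wheel beyond the guard at its +x end; 140 mm long, 90 g. Origin mid-handle on its axis, 16 mm above what it lies on; x along the handle. Dry; seated in station 2 at the start if present (2 or 3 dry ones are)
- dry3: edge-paint roller: round wooden handle 24 mm across (96 mm bare between the guards), a square black guard 32 x 32 x 8 mm near each end (so it cannot roll), a 20 mm steel wheel beyond the guard at its +x end; 140 mm long, 90 g. Origin mid-handle on its axis, 16 mm above what it lies on; x along the handle. Dry; seated in station 3 at the start if present (2 or 3 dry ones are)
- washed1: edge-paint roller: round wooden handle 24 mm across (96 mm bare between the guards), a square black guard 32 x 32 x 8 mm near each end (so it cannot roll), a 20 mm steel wheel beyond the guard at its +x end; 140 mm long, 90 g. Origin mid-handle on its axis, 16 mm above what it lies on; x along the handle. Washed; lies on the table left of the dock if present (2 or 3 are)
- washed2: edge-paint roller: round wooden handle 24 mm across (96 mm bare between the guards), a square black guard 32 x 32 x 8 mm near each end (so it cannot roll), a 20 mm steel wheel beyond the guard at its +x end; 140 mm long, 90 g. Origin mid-handle on its axis, 16 mm above what it lies on; x along the handle. Washed; lies on the table left of the dock if present (2 or 3 are)
- washed3: edge-paint roller: round wooden handle 24 mm across (96 mm bare between the guards), a square black guard 32 x 32 x 8 mm near each end (so it cannot roll), a 20 mm steel wheel beyond the guard at its +x end; 140 mm long, 90 g. Origin mid-handle on its axis, 16 mm above what it lies on; x along the handle. Washed; lies on the table left of the dock if present (2 or 3 are)
- tray: shallow open plywood tray, fixed, right of the dock: 200 x 200 mm, walls 5 mm thick and 18 mm high, floor 5 mm thick. Origin under its centre on the table, x away from the robot; holds three rollers side by side along x, 58 mm apart
- dye_bottle: small brown dropper bottle, 33 mm across, 102 mm high, standing behind the dock; origin under its centre; to be left alone
- spool: black-ended spool of white thread, 48 mm across, 50 mm high, standing behind the dock to the right; origin under its centre; to be left alone
- tack_cup: round metal cup of tacks, 76 mm across, 28 mm high, behind the dock to the left; origin under its centre; to be left alone
Things that resemble listed ones, but are neither listed nor needed, are in the scene too. What is shaped like the washed3 but orange is not meant.

How it is judged:
By the outcome, as a careful person would: the job done as asked, in the order asked, and still so for the second after the job is handed in, with the robot touching nothing.
Of washed1, washed2, washed3 only 2 to 3 are there at a start; the rules pass over those that are not, and their reading is None.
Of dry1, dry2, dry3 only 2 to 3 are there at a start; the rules pass over those that are not, and their reading is None.
At some moment in a run one of washed1, washed2, washed3 may be knocked a few centimetres aside while the robot is not near it.
Once in a run the grip may slacken for a moment while it holds something.
It also fails if it takes over 208 s, if anything falls off the work surface, if the arm or the gripper's body presses on something with over 40 N, if the wrist force passes 120 N, or if a joint passes its speed limit or range.

## Working session

There is one attempt and no reset: what is moved stays moved. The work goes in short steps, Python scripts to look and compute and a tool call to move; the robot and the scene stay as the last step left them, time stands still between calls to the robot, and variables do not carry over. Pictures are saved under pics/ and viewed, at most 14 in all, crops included, and the job is handed in when it is done.

Besides the shell and the picture viewer there is one more tool, called as name(argument=value, ...), one argument or row to a line, values as JSON. play_rows: Moves the arm, as the interface text tells. Scaled input: -1 to 1 covers 3 cm each way for a shift and 6 degrees each way for a turn. Its arguments: {"type":"object","properties":{"steps":{"type":"array"},"jaw":{"type":"number"},"grip_force":{"type":"number"}},"required":["steps"]}

```bash
ls; mkdir -p pics
cat > h.py <<'E'
import numpy as np, cv2, json
from scipy.spatial.transform import Rotation as R
from workcell import arm, optics, job_done
def rot(q): return R.from_quat([q[1],q[2],q[3],q[0]]).as_matrix()
def cam(n,f=None):
    c=optics.camera(n)
    if f: cv2.imwrite('pics/'+f,c['color'])
    return c
def ray(c,u,v,z):
    d=rot(c['orientation'])@np.array([(u-c['cx'])/c['fx'],(v-c['cy'])/c['fy'],1]); o=np.array(c['origin'])
    return o+d*(z-o[2])/d[2]
def proj(c,p):
    q=rot(c['orientation']).T@(np.array(p)-np.array(c['origin'])); return np.array([c['fx']*q[0]/q[2]+c['cx'],c['fy']*q[1]/q[2]+c['cy']])
E
python3 - <<'E'
from h import *
for n in('top','scene'):
    c=cam(n,n+'0.png'); print(n,c['fx'],c['fy'],c['cx'],c['cy'],c['origin'],c['orientation'])
s=arm.read_state();print(s)
E
```

```text
pics
top 444.65897569054766 444.65897569054766 273.22302938083845 209.89697147701239 [0.44871678 0.0900905  1.22601889] [ 0.05569784 -0.69766577  0.71299769 -0.04236186]
scene 456.0621698271279 456.0621698271279 279.46131144389494 212.2751233815808 [-0.18931782  0.71279686  0.77732027] [ 0.20549176 -0.41498498  0.78285582 -0.41556873]
{'time_s': 0.1, 'joint_pos': array([-1.37832888e+00,  3.81158755e-01,  1.29814799e+00, -3.93146092e-05,
        1.46359195e+00, -2.15319616e-01]), 'dq': array([-0.00145383, -0.00202054, -0.00413982,  0.00058502, -0.00037152,
       -0.00084995]), 'joint_efforts': array([ 3.84998624e-03, -4.38654506e+01, -2.24908876e+01,  7.14396522e-02,
        3.43075418e-02, -7.42545353e-05]), 'position': array([ 0.2180557 , -0.5046925 ,  0.26019578]), 'tcp_rot': array([-6.53200095e-04,  9.79284988e-01,  2.02485765e-01, -1.20805082e-05]), 'ft_force': array([-0.00181526, -0.22933086,  0.50451815]), 'moment': array([ 0.02352025, -0.00319575,  0.02498784]), 'grip_force': 0.0, 'grip_width': 0.9993051690354455}
```

View pics/top0.png

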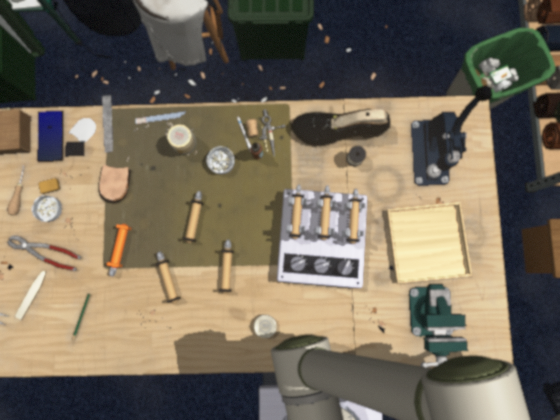

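View pics/scene0.png

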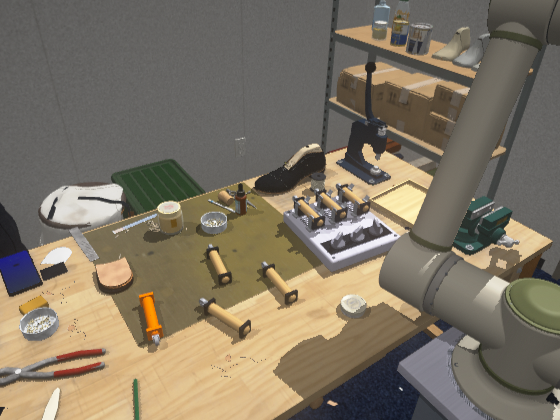

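Top: three dry rollers in the dock (297/325/355, 215), washed ones at about (194,217), (168,278), (227,266), tray at (428,243), orange decoy at (119,248). I'll enlarge the top view for measuring.

Run:
```python
from h import *
c=cv2.imread('pics/top0.png')
a=cv2.resize(c[180:296,270:375],None,fx=5,fy=5,interpolation=cv2.INTER_CUBIC)
cv2.imwrite('pics/dock0.png',a)
a=cv2.resize(c[180:310,145:250],None,fx=4.5,fy=4.5,interpolation=cv2.INTER_CUBIC)
cv2.imwrite('pics/wash0.png',a)
```

```text
(no output)
```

View pics/dock0.png

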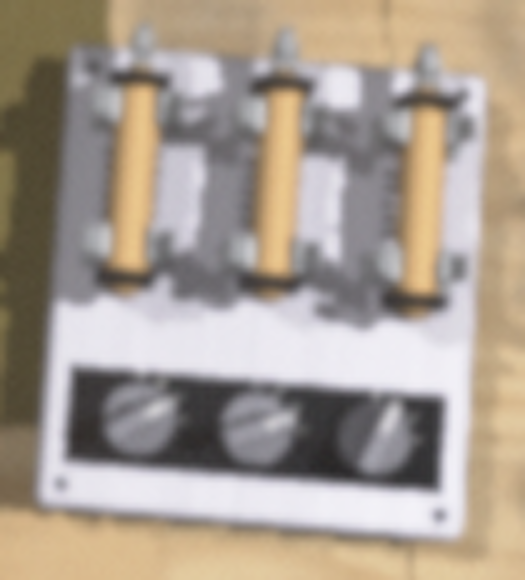

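View pics/wash0.png

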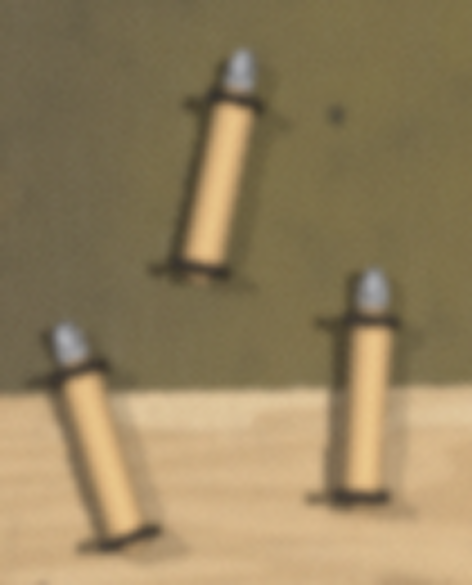

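Dock crop: housing corners (70,45), (485,75), (465,538), (38,505); guards of dry1..3 at (141,77)-(123,278), (283,84)-(269,283), (428,98)-(415,301); timer pointer points up-right at (298,408) from (260,428). Washed crop: guards (236,101)-(190,269), (82,372)-(120,540), (370,320)-(360,495).

Run:
```python
from h import *
c=cam('top')
D=lambda u,v,z:ray(c,270+(u+.5)/5-.5,180+(v+.5)/5-.5,z)
W=lambda u,v,z:ray(c,145+(u+.5)/4.5-.5,180+(v+.5)/4.5-.5,z)
np.set_printoptions(precision=4,suppress=True)
P=np.array([D(*p,.04)[:2] for p in[(70,45),(485,75),(465,538),(38,505)]])
print(P,[np.linalg.norm(P[i]-P[(i+1)%4]) for i in range(4)])
M=np.array([[.125,.113],[.125,-.113],[-.125,-.113],[-.125,.113]])
z=lambda a:a[:,0]+1j*a[:,1]
ctr=P.mean(0); th=np.angle((np.conj(z(M))*z(P-ctr)).sum()); Rm=np.array([[np.cos(th),-np.sin(th)],[np.sin(th),np.cos(th)]])
print('dock',ctr,np.degrees(th))
for y in(.075,0,-.075): print('st',ctr+Rm@[.05,y])
for y in(.062,0,-.062): print('knob',ctr+Rm@[-.075,y])
def seg(f,a,b,z):
    A,B=f(*a,z),f(*b,z); print('roller',(A+B)[:2]/2,'len',np.linalg.norm(A-B),'deg',np.degrees(np.arctan2(*(A-B)[[1,0]])))
for a,b in[((141,77),(123,278)),((283,84),(269,283)),((428,98),(415,301))]: seg(D,a,b,.078)
for a,b in[((236,101),(190,269)),((82,372),(120,540)),((370,320),(360,495))]: seg(W,a,b,.02)
for a,b in [((178,398),(110,432)),((298,408),(228,442)),((397,402),(372,470))]:
    A,B=D(*a,.072),D(*b,.066);print('knob',(A+B)[:2]/2,np.degrees(np.arctan2(*(A-B)[[1,0]]))-np.degrees(th))
img=c['color']; hsv=cv2.cvtColor(img,cv2.COLOR_BGR2HSV)
print([hsv[v,u] for u,v in[(428,243),(325,220),(194,217),(168,278),(227,266),(420,300)]])
# tray corners
for p in[(387,209),(464,203),(470,276),(394,283)]: print('tray',ray(c,*p,.018))
# handle masks
m=cv2.inRange(hsv,(10,90,150),(22,200,255)); cv2.imwrite('pics/m.png',m)
n,l,s,cc=cv2.connectedComponentsWithStats(m)
for i in range(1,n):
    if 120<s[i,4]<700: 
        r=cv2.minAreaRect(np.argwhere(l==i)[:,::-1].astype(np.float32));print(cc[i],s[i,4],r,ray(c,*cc[i],.022 if cc[i][0]<260 else .08))
```

```text
[[ 0.6723  0.0815]
 [ 0.6504 -0.1417]
 [ 0.4048 -0.1191]
 [ 0.4264  0.1042]] [np.float64(0.22423459704082582), np.float64(0.24664021813515982), np.float64(0.22431867135215178), np.float64(0.2469506906484615)]
dock [ 0.5385 -0.0188] -5.38632008195944
st [0.5953 0.0512]
st [ 0.5882 -0.0235]
st [ 0.5812 -0.0981]
knob [0.4696 0.05  ]
knob [ 0.4638 -0.0117]
knob [ 0.458  -0.0735]
roller [0.5946 0.0512] len 0.10583514693176459 deg -6.640127160478745
roller [ 0.5898 -0.0234] len 0.10447222919234082 deg -6.06143820817519
roller [ 0.5797 -0.0983] len 0.10624309670719001 deg -6.215917519871491
roller [0.5929 0.3344] len 0.10599491124901893 deg -15.091455661180687
roller [0.4313 0.401 ] len 0.10264825783387908 deg 13.588935583636598
roller [0.4568 0.2424] len 0.1039185105610283 deg -3.627267455396358
knob [0.4717 0.0481] -59.47679358238763
knob [ 0.4653 -0.013 ] -59.96523462718686
knob [ 0.4584 -0.0752] -15.994891057980798
[array([ 22,  81, 239], dtype=uint8), array([ 18, 101, 229], dtype=uint8), array([ 19, 105, 230], dtype=uint8), array([ 19, 105, 228], dtype=uint8), array([ 19, 103, 232], dt
[... 2013 characters left out ...]
281, 233.18319702148438), (11.885905265808105, 49.90979766845703), 82.09283447265625) [0.5685 0.6326 0.022 ]
[118.5667 245.4889] 450 ((117.93507385253906, 245.2740936279297), (13.571908950805664, 44.659263610839844), 13.324529647827148) [0.5291 0.5343 0.022 ]
[139.5906 320.117 ] 171 ((141.54408264160156, 320.0012512207031), (47.00908279418945, 5.380026817321777), 1.6846843957901) [0.3295 0.4725 0.022 ]
[200.3759 325.1064] 141 ((200.15017700195312, 325.0718078613281), (40.04993438720703, 5.915303707122803), 2.935673236846924) [0.3137 0.3103 0.022 ]
[ 36.8647 363.2126] 207 ((35.5635871887207, 363.5867004394531), (38.090328216552734, 8.287117004394531), 8.746162414550781) [0.2236 0.7425 0.022 ]
```

Three dry and three washed rollers, and the measurements agree: dock at (0.5385,-0.0188) with yaw about -5.7°, timer about 1.05 rad. I'm moving above the timer first.

play_rows(
  steps=[
    [[0,0,-1],-0.95],
    [[0,0,-1],-0.95],
    [[0,0,0],-0.95],
    [[0,0,0],-0.95],
    [[0,0,0],-0.95],
  ],
  jaw=0.4,
  grip_force=30,
)

```text
time_s: 0.65
position: [0.2181, -0.5048, 0.3206]
tcp_rot: [-0.0, 0.898, 0.439, 0.0]
ft_force: [-0.1, 0.7, -1.3]
grip_width: 0.567
grip_force: 0.0
```

play_rows(
  steps=[
    [[0,0,0],-0.95],
    [[0,0,0],-0.95],
    [[0,0,0],-0.95],
    [[0,0,0],-0.95],
    [[0,0,0],-0.95],
  ],
)

```text
time_s: 1.15
position: [0.2181, -0.5048, 0.3205]
tcp_rot: [-0.0, 0.763, 0.647, 0.0]
ft_force: [-0.2, 0.3, 0.3]
grip_width: 0.3
grip_force: 0.0
```

play_rows(
  steps=[
    [[0,0,0],-0.95],
    [[0,0,0],-0.95],
    [[0,0,0],-0.95],
    [[0,0,0],-0.95],
    [[0,0,0],-0.95],
  ],
)

```text
time_s: 1.65
position: [0.2181, -0.5048, 0.3205]
tcp_rot: [-0.0, 0.58, 0.815, 0.0]
ft_force: [-0.2, -0.1, 0.1]
grip_width: 0.299
grip_force: 0.0
```

play_rows(
  steps=[
    [[0,0,0],-0.95],
    [[0.57,0.71,0],0],
    [[0.57,0.71,0],0],
    [[0.57,0.71,0],0],
    [[0.57,0.71,0],0],
  ],
)

```text
time_s: 2.15
position: [0.2675, -0.4062, 0.3205]
tcp_rot: [-0.0, 0.541, 0.841, 0.0]
ft_force: [1.4, -0.1, 0.0]
grip_width: 0.301
grip_force: 0.0
```

play_rows(
  steps=[
    [[0.57,0.71,0],0],
    [[0.57,0.71,0],0],
    [[0.57,0.71,0],0],
    [[0.57,0.71,0],0],
    [[0.57,0.71,0],0],
  ],
)

```text
time_s: 2.65
position: [0.3288, -0.2841, 0.3206]
tcp_rot: [-0.0, 0.541, 0.841, 0.0]
ft_force: [-0.3, 0.0, 0.4]
grip_width: 0.297
grip_force: 0.0
```

play_rows(
  steps=[
    [[0.57,0.71,0],0],
    [[0.57,0.71,0],0],
    [[0.57,0.71,0],0],
    [[0.57,0.71,0],0],
    [[0.57,0.71,0],0],
  ],
)

```text
time_s: 3.15
position: [0.3901, -0.1621, 0.3206]
tcp_rot: [-0.0, 0.541, 0.841, 0.0]
ft_force: [0.2, -0.4, 0.0]
grip_width: 0.299
grip_force: 0.0
```

play_rows(
  steps=[
    [[0.57,0.71,0],0],
    [[0.57,0.71,0],0],
    [[0.57,0.71,0],0],
    [[0.57,0.71,0],0],
    [[0.57,0.71,0],0],
  ],
)

```text
time_s: 3.65
position: [0.4514, -0.04, 0.3206]
tcp_rot: [-0.0, 0.54, 0.841, -0.0]
ft_force: [-0.6, -0.1, -0.2]
grip_width: 0.301
grip_force: 0.0
```

play_rows(
  steps=[
    [[0.57,0.71,0],0],
    [[0,0,1],0],
    [[0,0,1],0],
    [[0,0,1],0],
    [[0,0,0],0],
  ],
)

```text
time_s: 4.15
position: [0.4619, -0.0163, 0.2279]
tcp_rot: [-0.003, 0.54, 0.841, -0.001]
ft_force: [-1.0, 0.3, -0.3]
grip_width: 0.301
grip_force: 0.0
```

```bash
cat >> h.py <<'E'
def psi(s): 
    a=rot(s['tcp_rot'])[:,0]; return np.degrees(np.arctan2(a[1],a[0]))
def plan(wps,s=None):
    """wps (x,y,z,psi,n): yaw part first (deg), then straight shift in n rows; prints unit rows"""
    s=s or arm.read_state(); p=np.array(s['position']); a=psi(s)
    print('now',p.round(4),'psi',round(a,2),'t',round(s['time_s'],1),'F',np.round(s['ft_force'],1),'M',np.round(s['moment'],2),'w',round(s['grip_width']*88,1))
    for x,y,z,t,n in wps:
        y6=(a-t+180)%360-180; k=int(np.ceil(abs(y6)/6))
        d=np.array([x,y,z])-p; c_,s_=np.cos(np.radians(t)),np.sin(np.radians(t))
        u=np.array([c_*d[0]+s_*d[1],s_*d[0]-c_*d[1],-d[2]])/.03
        print('yaw rows',k,'x',round(y6/6/max(k,1),2),'| shift',n,'x',(u/n).round(2)); p=np.array([x,y,z]);a=t
E
python3 - <<'E'
from h import *
plan([(.4645,-.0125,.12,114.5,4),(.4645,-.0125,.074,114.5,3)])
c=cam('top','top1.png'); cv2.imwrite('pics/s1.png',cv2.resize(cam('scene')['color'][120:300,220:460],None,fx=3,fy=3))
E
```

```text
now [ 0.4619 -0.0163  0.2279] psi 114.57 t 4.2 F [-1.   0.3 -0.3] M [ 0.03 -0.09 -0.05] w 26.5
yaw rows 1 x 0.01 | shift 4 x [0.02 0.03 0.9 ]
yaw rows 0 x 0.0 | shift 3 x [0.   0.   0.51]
```

View pics/s1.png

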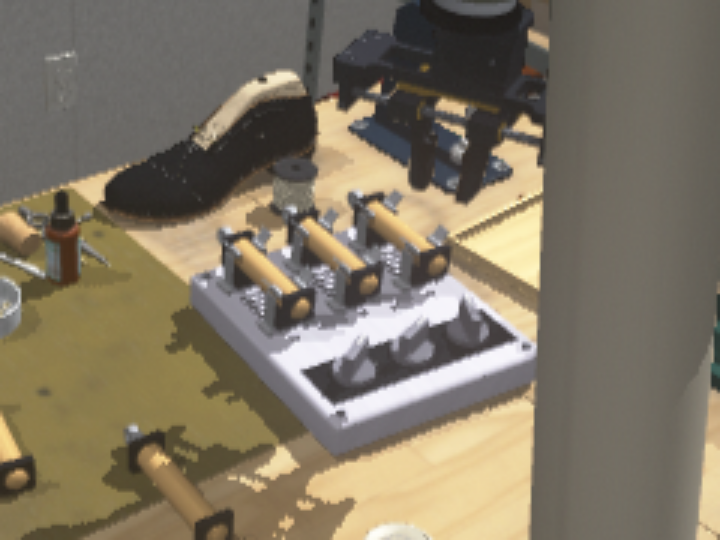

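The scene shows the gripper above the dock and the dock undisturbed, with the timer bar at crop (413,345). Descending and gripping the timer.

play_rows(
  steps=[
    [[0.08,0.13,0.9],0],
    [[0,0,0.9],0],
    [[0,0,0.9],0],
    [[0,0,0.9],0],
    [[0,0,0],0],
  ],
)

```text
time_s: 4.75
position: [0.4657, -0.013, 0.122]
tcp_rot: [-0.001, 0.541, 0.841, -0.0]
ft_force: [-0.7, -0.1, 0.9]
grip_width: 0.298
grip_force: 0.0
```

play_rows(
  steps=[
    [[0,0,0.38],0],
    [[0,0,0.38],0],
    [[0,0,0.38],0],
    [[0,0,0.38],0],
    [[0,0,0],0],
  ],
)

```text
time_s: 5.25
position: [0.4668, -0.0132, 0.0783]
tcp_rot: [0.001, 0.541, 0.841, 0.0]
ft_force: [-0.2, -0.3, -0.1]
grip_width: 0.3
grip_force: 0.0
```

play_rows(
  steps=[
    [[0,0,0],0],
    [[0,0,0],0],
    [[0,0,0],0],
    [[0,0,0],0],
  ],
  jaw=1,
  grip_force=20,
)

```text
time_s: 5.65
position: [0.4667, -0.013, 0.0784]
tcp_rot: [0.001, 0.541, 0.841, 0.001]
ft_force: [-0.2, 1.6, 8.7]
grip_width: 0.11
grip_force: 19.7
```

play_rows(
  steps=[
    [[0,0,0],-0.7],
    [[0,0,0],-0.7],
    [[0,0,0],-0.7],
    [[0,0,0],-0.7],
    [[0,0,0],-0.7],
  ],
)

```text
time_s: 6.15
position: [0.4672, -0.0127, 0.0784]
tcp_rot: [0.002, 0.377, 0.926, 0.001]
ft_force: [3.1, 5.0, 6.1]
grip_width: 0.109
grip_force: 19.7
```

play_rows(
  steps=[
    [[0,0,0],-0.7],
    [[0,0,0],-0.7],
    [[0,0,0],-0.7],
    [[0,0,0],-0.7],
    [[0,0,0],-0.7],
  ],
)

```text
time_s: 6.65
position: [0.4675, -0.0121, 0.0784]
tcp_rot: [0.002, 0.202, 0.979, 0.001]
ft_force: [6.1, 10.0, 4.9]
grip_width: 0.113
grip_force: 19.8
```

play_rows(
  steps=[
    [[0,0,0],-0.7],
    [[0,0,0],-0.7],
    [[0,0,0],-0.7],
    [[0,0,0],0],
    [[0,0,0],0],
  ],
)

```text
time_s: 7.15
position: [0.4676, -0.0118, 0.0784]
tcp_rot: [0.002, 0.095, 0.996, 0.001]
ft_force: [5.8, 12.2, 5.7]
grip_width: 0.113
grip_force: 20.0
```

Run:
```python
from h import *
plan([])
```

```text
now [ 0.4676 -0.0118  0.0784] psi 169.13 t 7.2 F [ 5.8 12.2  5.7] M [ 2.01 -1.08 -0.01] w 9.9
```

play_rows(
  steps=[
    [[0,0,0],-0.4],
    [[0,0,0],-0.4],
    [[0,0,0],0],
    [[0,0,0],0],
  ],
)

```text
time_s: 7.55
position: [0.4668, -0.0119, 0.078]
tcp_rot: [0.001, 0.053, 0.999, 0.001]
ft_force: [8.9, 30.6, 10.1]
grip_width: 0.116
grip_force: 20.0
```

Run:
```python
from h import *
plan([])
```

```text
now [ 0.4668 -0.0119  0.078 ] psi 173.89 t 7.5 F [ 8.9 30.6 10.1] M [ 4.97 -1.54 -0.12] w 10.2
```

play_rows(
  steps=[
    [[0,0,0],-0.3],
    [[0,0,0],-0.3],
    [[0,0,0],0],
    [[0,0,0],0],
  ],
)

```text
time_s: 7.95
position: [0.4669, -0.0116, 0.078]
tcp_rot: [0.002, 0.022, 1.0, 0.001]
ft_force: [5.0, 14.2, 7.2]
grip_width: 0.11
grip_force: 20.7
```

Run:
```python
from h import *
plan([])
```

```text
now [ 0.4669 -0.0116  0.078 ] psi 177.45 t 8.0 F [ 5.  14.2  7.2] M [ 2.28 -0.98 -0.35] w 9.7
```

Torque rose at psi ≈174°, so the timer is on its stop. Releasing and rising, then working out the next move.

play_rows(
  steps=[
    [[0,0,0],0],
    [[0,0,0],0],
    [[0,0,0],0],
    [[0,0,-0.5],0],
    [[0,0,-1],0],
  ],
  jaw=0.4,
)

```text
time_s: 8.45
position: [0.4649, -0.013, 0.1213]
tcp_rot: [-0.002, 0.021, 1.0, 0.0]
ft_force: [0.2, 0.2, 0.3]
grip_width: 0.303
grip_force: 0.0
```

play_rows(
  steps=[
    [[0,0,-1],0],
    [[0,0,-1],0],
    [[0,0,-1],0],
    [[0,0,0],0],
    [[0,0,0],0],
  ],
  jaw=-0.05,
)

```text
time_s: 8.95
position: [0.4657, -0.0131, 0.212]
tcp_rot: [0.0, 0.021, 1.0, -0.0]
ft_force: [-0.8, -0.0, -0.2]
grip_width: 0.526
grip_force: 0.0
```

Run:
```python
from h import *
s=arm.read_state(); z=s['position'][2]
plan([(.580,-.0982,z,174,6),(.58,-.0982,.082,174,5),(.58,-.0982,.15,174,4),(.520,-.358,.15,182.5,12),(.52,-.358,.032,182.5,5)])
```

```text
now [ 0.4657 -0.0131  0.212 ] psi 177.55 t 8.9 F [-0.8 -0.  -0.2] M [ 0.05 -0.11  0.02] w 46.3
yaw rows 1 x 0.59 | shift 6 x [-0.68 -0.4  -0.  ]
yaw rows 0 x 0.0 | shift 5 x [0.   0.   0.87]
yaw rows 0 x 0.0 | shift 4 x [ 0.    0.   -0.57]
yaw rows 2 x -0.71 | shift 12 x [ 0.2  -0.71 -0.  ]
yaw rows 0 x 0.0 | shift 5 x [-0.    0.    0.79]
```

play_rows(
  steps=[
    [[0,0,0],0.59],
    [[-0.82,-0.48,0],0],
    [[-0.82,-0.48,0],0],
    [[-0.82,-0.48,0],0],
    [[-0.82,-0.48,0],0],
  ],
)

```text
time_s: 9.45
position: [0.5581, -0.0811, 0.2103]
tcp_rot: [-0.002, 0.052, 0.999, 0.0]
ft_force: [0.1, 0.7, -0.2]
grip_width: 0.526
grip_force: 0.0
```

play_rows(
  steps=[
    [[-0.82,-0.48,0],0],
    [[0,0,1],0],
    [[0,0,1],0],
    [[0,0,0],0],
    [[0,0,0],0],
  ],
)

```text
time_s: 9.95
position: [0.5805, -0.0973, 0.1516]
tcp_rot: [-0.001, 0.052, 0.999, 0.0]
ft_force: [0.7, -0.1, 0.1]
grip_width: 0.526
grip_force: 0.0
```

Run:
```python
from h import *
plan([(.580,-.0982,.082,174,4)])
c=cam('top'); cv2.imwrite('pics/t2.png',cv2.resize(c['color'][180:296,270:390],None,fx=5,fy=5))
```

```text
now [ 0.5805 -0.0973  0.1516] psi 174.02 t 9.9 F [ 0.7 -0.1  0.1] M [ 0.08 -0.14  0.02] w 46.3
yaw rows 1 x 0.0 | shift 4 x [ 0.   -0.01  0.58]
```

View pics/t2.png

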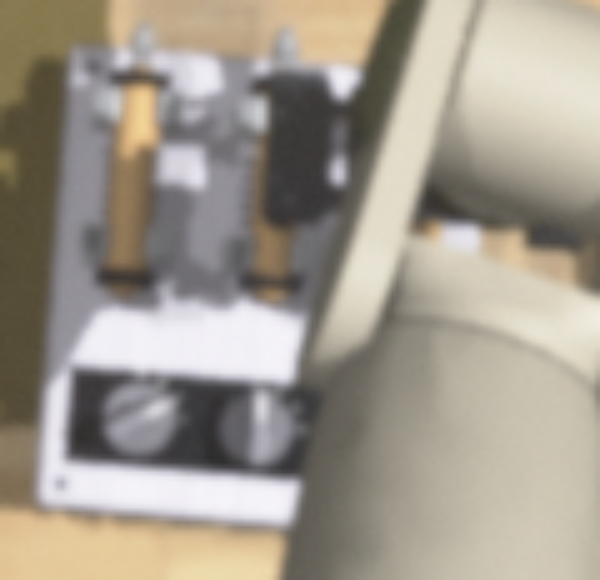

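The timer's white line now points straight up along dock +x (crop 262,410), so it is off, and the fan knob is unchanged. Gripping dry3.

play_rows(
  steps=[
    [[0,0,0.58],0],
    [[0,0,0.58],0],
    [[0,0,0.58],0],
    [[0,0,0.58],0],
    [[0,0,0],0],
  ],
)

```text
time_s: 10.5
position: [0.5804, -0.0972, 0.0821]
tcp_rot: [-0.001, 0.052, 0.999, 0.0]
ft_force: [0.1, -0.3, -0.1]
grip_width: 0.523
grip_force: 0.0
```

play_rows(
  steps=[
    [[0,0,0],0],
    [[0,0,0],0],
    [[0,0,0],0],
    [[0,0,0],0],
    [[0,0,0],0],
  ],
  jaw=1,
  grip_force=45,
)

```text
time_s: 11.0
position: [0.5812, -0.0977, 0.0835]
tcp_rot: [0.001, 0.052, 0.999, -0.0]
ft_force: [-0.8, -1.6, 4.8]
grip_width: 0.261
grip_force: 45.0
```

play_rows(
  steps=[
    [[0,0,-0.3],0],
    [[0,0,-0.3],0],
    [[0,0,-0.4],0],
    [[0,0,-0.4],0],
    [[0,0,0],0],
  ],
)

```text
time_s: 11.5
position: [0.5817, -0.0974, 0.1272]
tcp_rot: [0.002, 0.052, 0.999, -0.001]
ft_force: [0.3, -0.1, -1.7]
grip_width: 0.261
grip_force: 45.0
```

play_rows(
  steps=[
    [[0,0,-0.4],0],
    [[0,0,-0.5],0],
    [[0,0,-0.5],0],
    [[0,0,-0.5],0],
    [[0,0,0],0],
  ],
)

```text
time_s: 12.0
position: [0.5814, -0.0974, 0.1838]
tcp_rot: [0.002, 0.052, 0.999, -0.001]
ft_force: [-0.1, 0.1, -0.9]
grip_width: 0.257
grip_force: 45.0
```

Run:
```python
from h import *
z=.17
plan([(.58,-.0982,z,174,2),(.520,-.358,z,182.5,14),(.52,-.358,.032,182.5,6)])
```

```text
now [ 0.5814 -0.0974  0.1838] psi 174.04 t 12.0 F [-0.1  0.1 -0.9] M [ 0.01 -0.14 -0.04] w 22.6
yaw rows 1 x 0.01 | shift 2 x [ 0.02 -0.02  0.23]
yaw rows 2 x -0.71 | shift 14 x [ 0.17 -0.61 -0.  ]
yaw rows 0 x 0.0 | shift 6 x [-0.    0.    0.77]
```

play_rows(
  steps=[
    [[0,0,0],-0.71],
    [[0,0,0],-0.7],
    [[0.24,-0.86,0],0],
    [[0.24,-0.86,0],0],
    [[0.24,-0.86,0],0],
  ],
)

```text
time_s: 12.5
position: [0.5621, -0.1761, 0.1809]
tcp_rot: [-0.001, -0.022, 1.0, 0.0]
ft_force: [0.7, 0.0, -1.7]
grip_width: 0.262
grip_force: 45.0
```

play_rows(
  steps=[
    [[0.24,-0.86,0],0],
    [[0.24,-0.86,0],0],
    [[0.24,-0.86,0],0],
    [[0.24,-0.86,0],0],
    [[0.24,-0.86,0],0],
  ],
)

```text
time_s: 13.0
position: [0.5316, -0.3068, 0.1808]
tcp_rot: [-0.0, -0.022, 1.0, 0.001]
ft_force: [0.6, 0.2, -0.6]
grip_width: 0.26
grip_force: 45.0
```

play_rows(
  steps=[
    [[0.24,-0.86,0],0],
    [[0.24,-0.86,0],0],
    [[0,0,1],0],
    [[0,0,1],0],
    [[0,0,0],0],
  ],
)

```text
time_s: 13.5
position: [0.5184, -0.3569, 0.1172]
tcp_rot: [-0.003, -0.021, 1.0, 0.003]
ft_force: [0.2, 1.0, -1.1]
grip_width: 0.255
grip_force: 45.0
```

Run:
```python
from h import *
plan([(.520,-.358,.032,182.5,5)])
cv2.imwrite('pics/t3.png',cv2.resize(cam('scene')['color'][150:270,250:450],None,fx=4,fy=4))
```

```text
now [ 0.5184 -0.3569  0.1172] psi -177.54 t 13.5 F [ 0.2  1.  -1.1] M [ 0.09 -0.13 -0.  ] w 22.5
yaw rows 1 x -0.01 | shift 5 x [-0.01 -0.01  0.57]
```

View pics/t3.png

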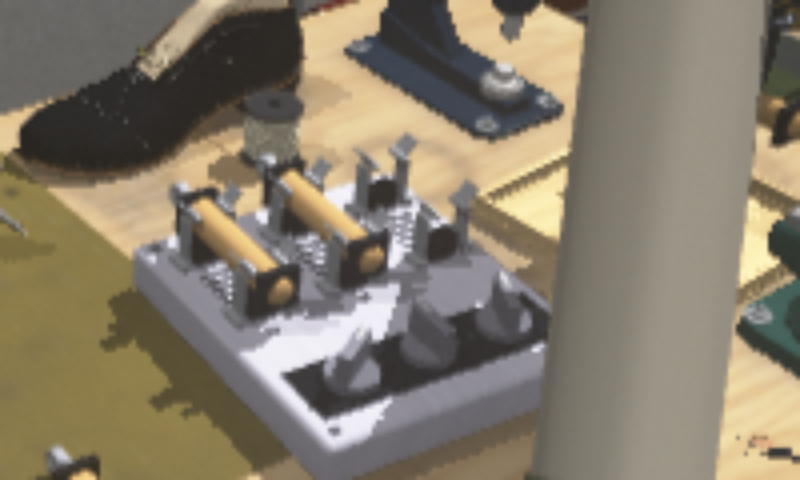

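Scene: station 3 is empty (crop 410,210) and the tray roller is hidden behind the arm. Lowering into the tray's right slot.

play_rows(
  steps=[
    [[0,0,0.65],0],
    [[0,0,0.65],0],
    [[0,0,0.65],0],
    [[0,0,0.5],0],
    [[0,0,0.4],0],
  ],
)

```text
time_s: 14.05
position: [0.5206, -0.3585, 0.0368]
tcp_rot: [0.001, -0.022, 1.0, -0.001]
ft_force: [-0.7, 0.4, -0.6]
grip_width: 0.259
grip_force: 45.0
```

play_rows(
  steps=[
    [[0,0,0],0],
    [[0,0,0],0],
  ],
)

```text
time_s: 14.25
position: [0.5205, -0.3585, 0.0371]
tcp_rot: [0.001, -0.022, 1.0, -0.001]
ft_force: [-0.4, -0.1, -1.2]
grip_width: 0.262
grip_force: 45.0
```

play_rows(
  steps=[
    [[0,0,0.08],0],
    [[0,0,0.08],0],
    [[0,0,0],0],
  ],
)

```text
time_s: 14.55
position: [0.5204, -0.3585, 0.0328]
tcp_rot: [0.001, -0.022, 1.0, -0.001]
ft_force: [-2.7, 2.1, 9.1]
grip_width: 0.263
grip_force: 45.0
```

play_rows(
  steps=[
    [[0,0,0],0],
    [[0,0,0],0],
    [[0,0,0],0],
    [[0,0,-0.2],0],
    [[0,0,-0.5],0],
  ],
  jaw=0.25,
)

```text
time_s: 15.05
position: [0.5196, -0.3579, 0.0516]
tcp_rot: [-0.001, -0.022, 1.0, 0.001]
ft_force: [0.1, 0.5, 0.1]
grip_width: 0.376
grip_force: 0.0
```

play_rows(
  steps=[
    [[0,0,-1],0],
    [[0,0,-1],0],
    [[0,0,-1],0],
    [[0,0,-1],0],
    [[0,0,0],0],
  ],
)

```text
time_s: 15.55
position: [0.521, -0.3592, 0.1769]
tcp_rot: [0.003, -0.022, 1.0, -0.003]
ft_force: [0.0, 0.0, -0.2]
grip_width: 0.375
grip_force: 0.0
```

Run:
```python
from h import *
z=.19
plan([(.520,-.358,z,174.1,1),(.589,-.0235,z,174.1,11),(.589,-.0235,.082,174.1,4),(.589,-.0235,.18,174.1,4),(.52,-.306,.18,182.5,11),(.52,-.306,.036,182.5,6)])
```

```text
now [ 0.521  -0.3592  0.1769] psi -177.51 t 15.6 F [ 0.   0.  -0.2] M [ 0.04 -0.1  -0.07] w 33.0
yaw rows 2 x 0.7 | shift 1 x [ 0.04  0.03 -0.44]
yaw rows 0 x 0.0 | shift 11 x [-0.1   1.03 -0.  ]
yaw rows 0 x 0.0 | shift 4 x [0.  0.  0.9]
yaw rows 0 x 0.0 | shift 4 x [ 0.    0.   -0.82]
yaw rows 2 x -0.7 | shift 11 x [ 0.25 -0.85 -0.  ]
yaw rows 0 x 0.0 | shift 6 x [-0.   0.   0.8]
```

play_rows(
  steps=[
    [[0,0,-0.4],0.7],
    [[0,0,0],0.7],
    [[-0.09,0.95,0],0],
    [[-0.09,0.95,0],0],
    [[-0.09,0.95,0],0],
  ],
  jaw=-0.05,
)

```text
time_s: 16.05
position: [0.5367, -0.273, 0.1834]
tcp_rot: [-0.001, 0.052, 0.999, 0.0]
ft_force: [0.0, 1.2, -0.3]
grip_width: 0.525
grip_force: 0.0
```

play_rows(
  steps=[
    [[-0.09,0.95,0],0],
    [[-0.09,0.95,0],0],
    [[-0.09,0.95,0],0],
    [[-0.09,0.95,0],0],
    [[-0.09,0.95,0],0],
  ],
)

```text
time_s: 16.55
position: [0.5648, -0.1324, 0.1836]
tcp_rot: [-0.001, 0.052, 0.999, 0.0]
ft_force: [0.3, 0.0, -0.3]
grip_width: 0.525
grip_force: 0.0
```

play_rows(
  steps=[
    [[-0.09,0.95,0],0],
    [[-0.09,0.95,0],0],
    [[-0.09,0.95,0],0],
    [[-0.09,0.95,0],0],
    [[0,0,0],0],
  ],
)

```text
time_s: 17.05
position: [0.5874, -0.0185, 0.1836]
tcp_rot: [-0.001, 0.05, 0.999, 0.0]
ft_force: [0.0, -0.4, 0.3]
grip_width: 0.525
grip_force: 0.0
```

play_rows(
  steps=[
    [[0,0,0.9],0],
    [[0,0,0.9],0],
    [[0,0,0],0],
    [[0,0,0],0],
  ],
)

```text
time_s: 17.45
position: [0.5875, -0.022, 0.1305]
tcp_rot: [-0.0, 0.052, 0.999, 0.0]
ft_force: [-0.2, -0.1, 0.2]
grip_width: 0.522
grip_force: 0.0
```

Run:
```python
from h import *
plan([(.589,-.0235,.082,174.1,4)])
```

```text
now [ 0.5875 -0.022   0.1305] psi 174.05 t 17.4 F [-0.2 -0.1  0.2] M [ 0.01 -0.11  0.  ] w 46.0
yaw rows 1 x -0.01 | shift 4 x [-0.01 -0.01  0.4 ]
```

play_rows(
  steps=[
    [[-0.05,-0.05,0.5],0],
    [[0,0,0.5],0],
    [[0,0,0.4],0],
    [[0,0,0.2],0],
    [[0,0,0],0],
  ],
)

```text
time_s: 17.95
position: [0.5888, -0.0231, 0.0822]
tcp_rot: [-0.0, 0.052, 0.999, 0.0]
ft_force: [-0.7, -0.4, 0.3]
grip_width: 0.526
grip_force: 0.0
```

play_rows(
  steps=[
    [[0,0,0],0],
    [[0,0,0],0],
    [[0,0,0],0],
    [[0,0,0],0],
    [[0,0,0],0],
  ],
  jaw=1,
)

```text
time_s: 18.45
position: [0.589, -0.0233, 0.0827]
tcp_rot: [0.0, 0.052, 0.999, -0.0]
ft_force: [-0.2, -1.8, 2.4]
grip_width: 0.257
grip_force: 45.0
```

play_rows(
  steps=[
    [[0,0,-0.3],0],
    [[0,0,-0.3],0],
    [[0,0,-0.4],0],
    [[0,0,-0.4],0],
    [[0,0,-0.5],0],
  ],
)

```text
time_s: 18.95
position: [0.5891, -0.0228, 0.141]
tcp_rot: [0.001, 0.051, 0.999, 0.0]
ft_force: [0.3, 0.7, -1.3]
grip_width: 0.263
grip_force: 45.0
```

play_rows(
  steps=[
    [[0,0,-0.5],0],
    [[0,0,-0.5],0],
    [[0,0,-0.4],0],
    [[0,0,0],-0.7],
    [[0,0,0],-0.7],
  ],
)

```text
time_s: 19.45
position: [0.589, -0.0229, 0.1827]
tcp_rot: [0.001, -0.023, 1.0, -0.0]
ft_force: [-0.8, 0.8, -1.3]
grip_width: 0.258
grip_force: 45.0
```

play_rows(
  steps=[
    [[0.25,-0.85,0],0],
    [[0.25,-0.85,0],0],
    [[0.25,-0.85,0],0],
    [[0.25,-0.85,0],0],
    [[0.25,-0.85,0],0],
  ],
)

```text
time_s: 19.95
position: [0.5567, -0.1529, 0.1823]
tcp_rot: [0.001, -0.022, 1.0, -0.0]
ft_force: [0.2, -0.2, -1.9]
grip_width: 0.262
grip_force: 45.0
```

play_rows(
  steps=[
    [[0.25,-0.85,0],0],
    [[0.25,-0.85,0],0],
    [[0.25,-0.85,0],0],
    [[0.25,-0.85,0],0],
    [[0.25,-0.85,0],0],
  ],
)

```text
time_s: 20.45
position: [0.5248, -0.282, 0.1823]
tcp_rot: [0.001, -0.022, 1.0, -0.0]
ft_force: [0.5, 0.7, -0.1]
grip_width: 0.252
grip_force: 45.0
```

play_rows(
  steps=[
    [[0.25,-0.85,0],0],
    [[0,0,1],0],
    [[0,0,1],0],
    [[0,0,0],0],
    [[0,0,0],0],
  ],
)

```text
time_s: 20.95
position: [0.5189, -0.3069, 0.1224]
tcp_rot: [0.0, -0.022, 1.0, -0.0]
ft_force: [0.0, 0.1, -0.2]
grip_width: 0.259
grip_force: 45.0
```

Run:
```python
from h import *
plan([(.52,-.306,.036,182.5,5)])
```

```text
now [ 0.5189 -0.3069  0.1224] psi -177.5 t 20.9 F [ 0.   0.1 -0.2] M [ 0.11 -0.15 -0.02] w 22.8
yaw rows 1 x -0.0 | shift 5 x [-0.01  0.01  0.58]
```

play_rows(
  steps=[
    [[0,0,0.75],0],
    [[0,0,0.75],0],
    [[0,0,0.7],0],
    [[0,0,0.5],0],
    [[0,0,0.26],0],
  ],
)

```text
time_s: 21.45
position: [0.5193, -0.3071, 0.0333]
tcp_rot: [0.001, -0.022, 1.0, -0.001]
ft_force: [0.2, 0.7, -1.2]
grip_width: 0.264
grip_force: 45.0
```

play_rows(
  steps=[
    [[0,0,0],0],
    [[0,0,0],0],
  ],
)

```text
time_s: 21.65
position: [0.5192, -0.3073, 0.0339]
tcp_rot: [0.001, -0.022, 1.0, -0.001]
ft_force: [-0.1, 0.4, -0.3]
grip_width: 0.261
grip_force: 45.0
```

play_rows(
  steps=[
    [[0,0,0],0],
    [[0,0,0],0],
    [[0,0,0],0],
    [[0,0,-0.2],0],
    [[0,0,-0.7],0],
  ],
  jaw=0.25,
)

```text
time_s: 22.15
position: [0.5179, -0.3063, 0.0586]
tcp_rot: [-0.001, -0.022, 1.0, 0.001]
ft_force: [-0.6, 0.4, -0.3]
grip_width: 0.375
grip_force: 0.0
```

play_rows(
  steps=[
    [[0,0,-1],0],
    [[0,0,-1],0],
    [[0,0,-1],0],
    [[0,0,-1],0.7],
    [[0,0,0],0.7],
  ],
)

```text
time_s: 22.65
position: [0.5196, -0.3077, 0.1843]
tcp_rot: [0.003, 0.053, 0.999, -0.003]
ft_force: [-0.6, -0.2, 0.2]
grip_width: 0.374
grip_force: 0.0
```

play_rows(
  steps=[
    [[-0.1,0.93,0],0],
    [[-0.1,0.93,0],0],
    [[-0.1,0.93,0],0],
    [[-0.1,0.93,0],0],
    [[-0.1,0.93,0],0],
  ],
  jaw=-0.05,
)

```text
time_s: 23.15
position: [0.5479, -0.1685, 0.1801]
tcp_rot: [0.0, 0.052, 0.999, -0.0]
ft_force: [-0.4, 0.6, 0.7]
grip_width: 0.527
grip_force: 0.0
```

play_rows(
  steps=[
    [[-0.1,0.93,0],0],
    [[-0.1,0.93,0],0],
    [[-0.1,0.93,0],0],
    [[-0.1,0.93,0],0],
    [[-0.1,0.93,0],0],
  ],
)

```text
time_s: 23.65
position: [0.5773, -0.0313, 0.1801]
tcp_rot: [0.0, 0.052, 0.999, -0.0]
ft_force: [0.3, 0.5, 0.4]
grip_width: 0.522
grip_force: 0.0
```

play_rows(
  steps=[
    [[-0.1,0.93,0],0],
    [[-0.1,0.93,0],0],
    [[-0.1,0.93,0],0],
    [[0,0,1],0],
    [[0,0,0],0],
  ],
)

```text
time_s: 24.15
position: [0.5933, 0.0507, 0.147]
tcp_rot: [-0.003, 0.051, 0.999, 0.0]
ft_force: [-0.9, -0.5, 0.2]
grip_width: 0.526
grip_force: 0.0
```

play_rows(
  steps=[
    [[0,0,0],0],
    [[0,0,0],0],
  ],
)

```text
time_s: 24.35
position: [0.5952, 0.0493, 0.1508]
tcp_rot: [0.001, 0.052, 0.999, -0.0]
ft_force: [-0.4, -0.4, -0.6]
grip_width: 0.527
grip_force: 0.0
```

Run:
```python
from h import *
plan([(.595,.0512,.082,174.1,4)])
cv2.imwrite('pics/t4.png',cv2.resize(cam('top')['color'][190:310,260:480],None,fx=3.5,fy=3.5))
```

```text
now [0.5952 0.0493 0.1508] psi 174.04 t 24.4 F [-0.4 -0.4 -0.6] M [ 0.03 -0.12  0.  ] w 46.3
yaw rows 1 x -0.01 | shift 4 x [0.   0.02 0.57]
```

View pics/t4.png

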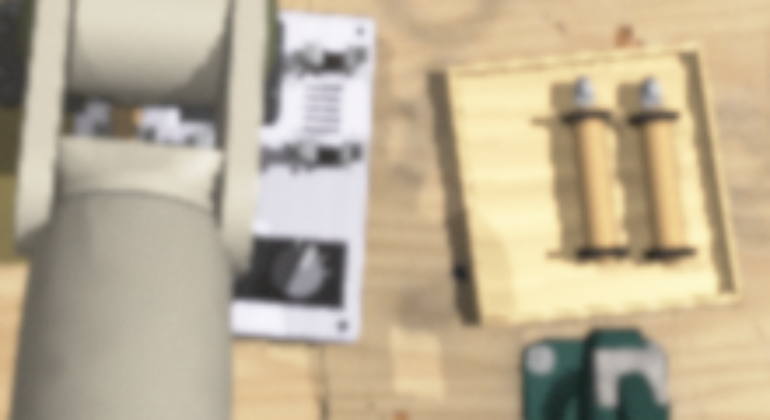

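Two rollers lie flat in the tray (crop 592,180 and 655,180), station 3 is empty, and the left third of the tray is free. Taking dry1.

play_rows(
  steps=[
    [[0,0.06,0.6],0],
    [[0,0,0.6],0],
    [[0,0,0.6],0],
    [[0,0,0.49],0],
    [[0,0,0],0],
  ],
)

```text
time_s: 24.9
position: [0.5944, 0.0513, 0.0799]
tcp_rot: [-0.001, 0.052, 0.999, 0.0]
ft_force: [-0.4, -0.3, 0.4]
grip_width: 0.524
grip_force: 0.0
```

play_rows(
  steps=[
    [[0,0,0],0],
    [[0,0,0],0],
    [[0,0,0],0],
    [[0,0,0],0],
    [[0,0,0],0],
  ],
  jaw=1,
)

```text
time_s: 25.4
position: [0.5953, 0.0515, 0.0816]
tcp_rot: [0.001, 0.052, 0.999, -0.0]
ft_force: [-0.4, -1.4, 5.8]
grip_width: 0.261
grip_force: 45.0
```

play_rows(
  steps=[
    [[0,0,-0.3],0],
    [[0,0,-0.3],0],
    [[0,0,-0.4],0],
    [[0,0,-0.4],0],
    [[0,0,-0.5],0],
  ],
)

```text
time_s: 25.9
position: [0.5952, 0.0519, 0.1395]
tcp_rot: [0.001, 0.052, 0.999, 0.0]
ft_force: [0.5, -0.6, -1.6]
grip_width: 0.261
grip_force: 45.0
```

play_rows(
  steps=[
    [[0,0,-0.5],0],
    [[0,0,-0.5],0],
    [[0,0,-0.4],0],
    [[0,0,0],-0.7],
    [[0,0,0],-0.7],
  ],
)

```text
time_s: 26.4
position: [0.5951, 0.0519, 0.1812]
tcp_rot: [0.001, -0.023, 1.0, -0.0]
ft_force: [-0.0, -0.2, -1.0]
grip_width: 0.259
grip_force: 45.0
```

play_rows(
  steps=[
    [[0.27,-0.9,0],0],
    [[0.27,-0.9,0],0],
    [[0.27,-0.9,0],0],
    [[0.27,-0.9,0],0],
    [[0.27,-0.9,0],0],
  ],
)

```text
time_s: 26.9
position: [0.5601, -0.0859, 0.1808]
tcp_rot: [0.001, -0.022, 1.0, -0.0]
ft_force: [0.4, 0.7, -1.9]
grip_width: 0.258
grip_force: 45.0
```

play_rows(
  steps=[
    [[0.27,-0.9,0],0],
    [[0.27,-0.9,0],0],
    [[0.27,-0.9,0],0],
    [[0.27,-0.9,0],0],
    [[0.27,-0.9,0],0],
  ],
)

```text
time_s: 27.4
position: [0.5255, -0.2226, 0.1808]
tcp_rot: [0.001, -0.022, 1.0, -0.0]
ft_force: [0.8, -0.7, -0.5]
grip_width: 0.255
grip_force: 45.0
```

play_rows(
  steps=[
    [[0.27,-0.9,0],0],
    [[0,0,1],0],
    [[0,0,1],0],
    [[0,0,0],0],
    [[0,0,0],0],
  ],
)

```text
time_s: 27.9
position: [0.5192, -0.249, 0.1209]
tcp_rot: [0.0, -0.022, 1.0, -0.0]
ft_force: [0.2, -0.3, 0.1]
grip_width: 0.257
grip_force: 45.0
```

Run:
```python
from h import *
plan([(.52,-.25,.034,182.5,5)])
```

```text
now [ 0.5192 -0.249   0.1209] psi -177.5 t 27.9 F [ 0.2 -0.3  0.1] M [ 0.03 -0.16  0.03] w 22.6
yaw rows 1 x -0.0 | shift 5 x [-0.01 -0.01  0.58]
```

play_rows(
  steps=[
    [[0,0,0.75],0],
    [[0,0,0.75],0],
    [[0,0,0.7],0],
    [[0,0,0.5],0],
    [[0,0,0.23],0],
  ],
)

```text
time_s: 28.4
position: [0.5195, -0.2491, 0.0326]
tcp_rot: [0.001, -0.022, 1.0, -0.0]
ft_force: [-0.1, -0.2, -0.8]
grip_width: 0.26
grip_force: 45.0
```

play_rows(
  steps=[
    [[0,0,0],0],
    [[0,0,0],0],
  ],
)

```text
time_s: 28.6
position: [0.5195, -0.2492, 0.0333]
tcp_rot: [0.001, -0.022, 1.0, -0.001]
ft_force: [-0.2, -0.2, -1.2]
grip_width: 0.258
grip_force: 45.0
```

play_rows(
  steps=[
    [[0,0,0],0],
    [[0,0,0],0],
    [[0,0,0],0],
    [[0,0,-0.2],0],
    [[0,0,-0.7],0],
  ],
  jaw=0.25,
)

```text
time_s: 29.1
position: [0.5181, -0.2484, 0.0581]
tcp_rot: [-0.001, -0.022, 1.0, 0.001]
ft_force: [-0.2, -0.1, 0.2]
grip_width: 0.373
grip_force: 0.0
```

play_rows(
  steps=[
    [[0,0,-1],0],
    [[0,0,-1],0],
    [[0,0,-1],0],
    [[0,0,-1],0],
    [[0,0,0],0],
  ],
  jaw=-0.2,
)

```text
time_s: 29.6
position: [0.5199, -0.2496, 0.1833]
tcp_rot: [0.003, -0.022, 1.0, -0.002]
ft_force: [0.2, -0.0, -0.4]
grip_width: 0.602
grip_force: 0.0
```

```bash
cat >> h.py <<'E'
def handles(c):
    """wooden handle blobs left of the dock -> centre, long-axis angle (world deg)"""
    hsv=cv2.cvtColor(c['color'],cv2.COLOR_BGR2HSV); m=cv2.inRange(hsv,(14,85,215),(21,160,255))
    m[:,:140]=0; m[:150]=0; m[310:]=0; m[:,260:]=0
    n,l,s,cc=cv2.connectedComponentsWithStats(cv2.morphologyEx(m,cv2.MORPH_OPEN,np.ones((3,3),np.uint8)))
    for i in range(1,n):
        if s[i,4]<80: continue
        r=cv2.minAreaRect(np.argwhere(l==i)[:,::-1].astype(np.float32)); b=cv2.boxPoints(r)
        e=sorted([(b[0],b[1]),(b[1],b[2])],key=lambda e:-np.linalg.norm(e[0]-e[1]))[0]
        A,B=ray(c,*e[0],.024),ray(c,*e[1],.024); C=ray(c,*r[0],.024); d=A-B; d*=np.sign(d[0])
        print(s[i,4],np.round(r[0],1),'len',np.linalg.norm(d).round(3),'wid',(min(r[1])/444*1.2).round(3),'ctr',C.round(4),'deg',np.degrees(np.arctan2(d[1],d[0])).round(1))
E
python3 - <<'E'
from h import *
plan([])
c=cam('top','top5.png'); handles(c)
cv2.imwrite('pics/w5.png',cv2.resize(c['color'][180:310,145:250],None,fx=4.5,fy=4.5))
E
```

```text
now [ 0.5199 -0.2496  0.1833] psi -177.51 t 29.6 F [ 0.2 -0.  -0.4] M [ 0.09 -0.14 -0.02] w 53.0Traceback (most recent call last):
  File "<stdin>", line 3, in <module>
  File "h.py", line 35, in handles
    print(s[i,4],np.round(r[0],1),'len',np.linalg.norm(d).round(3),'wid',(min(r[1])/444*1.2).round(3),'ctr',C.round(4),'deg',np.degrees(np.arctan2(d[1],d[0])).round(1))
                                                                         ^^^^^^^^^^^^^^^^^^^^^^^^^
AttributeError: 'float' object has no attribute 'round'
```

View pics/top5.png

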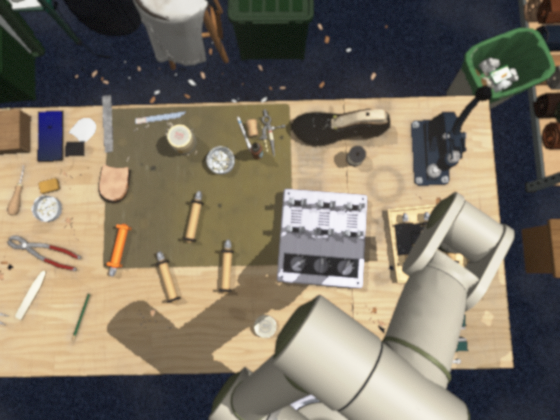

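All three stations are empty and the washed rollers seem unmoved: (194,217), (168,278), (227,266).

```bash
sed -i 's/(min(r\[1\])\/444\*1.2).round(3)/round(min(r[1])\/444*1.2,3)/' h.py
python3 - <<'E'
from h import *
c=cam('top'); handles(c)
plan([(.4568,.2424,.1833,176.4,17),(.4568,.2424,.026,176.4,6),(.4568,.2424,.18,176.4,6),(.594,.0512,.18,174.1,9),(.594,.0512,.105,174.1,4)])
E
```

```text
175 [193.3 220.2] len 0.091 wid 0.014 ctr [0.5937 0.33   0.024 ] deg -11.0
184 [226.6 270.5] len 0.088 wid 0.015 ctr [0.4555 0.2397 0.024 ] deg -3.7
190 [168.  280.9] len 0.091 wid 0.016 ctr [0.4312 0.3974 0.024 ] deg 17.5
621 [151.5 288. ] len 0.095 wid 0.062 ctr [0.4132 0.4415 0.024 ] deg 0.8
1050 [199.  291.1] len 0.104 wid 0.098 ctr [0.4026 0.3138 0.024 ] deg -82.2
now [ 0.5187 -0.2488  0.1792] psi -177.52 t 29.7 F [ 0.   0.5 -0.5] M [ 0.03 -0.12 -0.06] w 53.0
yaw rows 2 x 0.51 | shift 17 x [ 0.18  0.95 -0.01]
yaw rows 0 x 0.0 | shift 6 x [0.   0.   0.87]
yaw rows 0 x 0.0 | shift 6 x [ 0.    0.   -0.86]
yaw rows 1 x 0.38 | shift 9 x [-0.58 -0.65 -0.  ]
yaw rows 0 x 0.0 | shift 4 x [0.   0.   0.62]
```

play_rows(
  steps=[
    [[0,0,-0.5],0.51],
    [[0,0,0],0.51],
    [[0.18,0.95,0],0],
    [[0.18,0.95,0],0],
    [[0.18,0.95,0],0],
  ],
)

```text
time_s: 30.2
position: [0.5073, -0.1614, 0.1923]
tcp_rot: [-0.001, 0.032, 0.999, 0.001]
ft_force: [-0.1, -0.5, 0.4]
grip_width: 0.598
grip_force: 0.0
```

play_rows(
  steps=[
    [[0.18,0.95,0],0],
    [[0.18,0.95,0],0],
    [[0.18,0.95,0],0],
    [[0.18,0.95,0],0],
    [[0.18,0.95,0],0],
  ],
)

```text
time_s: 30.7
position: [0.4893, -0.0174, 0.1926]
tcp_rot: [-0.001, 0.032, 0.999, 0.0]
ft_force: [0.7, 0.2, 0.4]
grip_width: 0.601
grip_force: 0.0
```

play_rows(
  steps=[
    [[0.18,0.95,0],0],
    [[0.18,0.95,0],0],
    [[0.18,0.95,0],0],
    [[0.18,0.95,0],0],
    [[0.18,0.95,0],0],
  ],
)

```text
time_s: 31.2
position: [0.4714, 0.1264, 0.1926]
tcp_rot: [-0.001, 0.032, 0.999, -0.0]
ft_force: [0.9, -0.5, 0.3]
grip_width: 0.597
grip_force: 0.0
```

play_rows(
  steps=[
    [[0.18,0.95,0],0],
    [[0.18,0.95,0],0],
    [[0.18,0.95,0],0],
    [[0.18,0.95,0],0],
    [[0,0,0.6],0],
  ],
)

```text
time_s: 31.7
position: [0.4575, 0.2431, 0.1759]
tcp_rot: [0.001, 0.03, 1.0, 0.001]
ft_force: [0.1, -0.2, -0.8]
grip_width: 0.602
grip_force: 0.0
```

play_rows(
  steps=[
    [[0,0,1],0],
    [[0,0,1],0],
    [[0,0,0],0],
    [[0,0,0],0],
  ],
)

```text
time_s: 32.1
position: [0.4577, 0.2404, 0.1157]
tcp_rot: [-0.001, 0.032, 0.999, -0.0]
ft_force: [1.6, 0.5, 1.5]
grip_width: 0.597
grip_force: 0.0
```

Run:
```python
from h import *
plan([(.4568,.2415,.026,176.4,5)])
```

```text
now [0.4577 0.2404 0.1157] psi 176.36 t 32.1 F [1.6 0.5 1.5] M [ 0.1  -0.13  0.04] w 52.6
yaw rows 1 x -0.01 | shift 5 x [0.01 0.01 0.6 ]
```

play_rows(
  steps=[
    [[0,0.04,0.7],0],
    [[0,0,0.7],0],
    [[0,0,0.7],0],
    [[0,0,0.5],0],
    [[0,0,0.35],0],
  ],
)

```text
time_s: 32.6
position: [0.4586, 0.2418, 0.0277]
tcp_rot: [0.001, 0.032, 0.999, 0.0]
ft_force: [0.3, 0.0, 0.6]
grip_width: 0.6
grip_force: 0.0
```

play_rows(
  steps=[
    [[0,0,0],0],
    [[0,0,0],0],
    [[0,0,0],0],
    [[0,0,0],0],
    [[0,0,0],0],
  ],
  jaw=1,
)

```text
time_s: 33.1
position: [0.4583, 0.2418, 0.0281]
tcp_rot: [0.001, 0.032, 0.999, 0.0]
ft_force: [-0.3, -0.1, 5.6]
grip_width: 0.26
grip_force: 45.0
```

play_rows(
  steps=[
    [[0,0,-0.3],0],
    [[0,0,-0.6],0],
    [[0,0,-1],0],
    [[0,0,-1],0],
    [[0,0,-1],0],
  ],
)

```text
time_s: 33.6
position: [0.4576, 0.2416, 0.146]
tcp_rot: [-0.0, 0.032, 0.999, -0.0]
ft_force: [0.5, 0.1, -0.1]
grip_width: 0.259
grip_force: 45.0
```

play_rows(
  steps=[
    [[0,0,-1],0],
    [[0,0,-0.5],0.38],
    [[-0.65,-0.73,0],0],
    [[-0.65,-0.73,0],0],
    [[-0.65,-0.73,0],0],
  ],
)

```text
time_s: 34.1
position: [0.5096, 0.1695, 0.1901]
tcp_rot: [0.0, 0.051, 0.999, 0.0]
ft_force: [0.3, 0.6, -1.5]
grip_width: 0.26
grip_force: 45.0
```

play_rows(
  steps=[
    [[-0.65,-0.73,0],0],
    [[-0.65,-0.73,0],0],
    [[-0.65,-0.73,0],0],
    [[-0.65,-0.73,0],0],
    [[-0.65,-0.73,0],0],
  ],
)

```text
time_s: 34.6
position: [0.5954, 0.0503, 0.1898]
tcp_rot: [-0.0, 0.052, 0.999, 0.0]
ft_force: [-0.5, -0.6, -0.4]
grip_width: 0.258
grip_force: 45.0
```

play_rows(
  steps=[
    [[0,0,0.7],0],
    [[0,0,0.7],0],
    [[0,0,0],0],
    [[0,0,0],0],
  ],
)

```text
time_s: 35.0
position: [0.5951, 0.0514, 0.1481]
tcp_rot: [-0.0, 0.052, 0.999, 0.0]
ft_force: [-0.2, 0.9, -0.0]
grip_width: 0.261
grip_force: 45.0
```

Run:
```python
from h import *
plan([(.5945,.0512,.11,174.1,3)])
cv2.imwrite('pics/s6.png',cv2.resize(cam('scene')['color'][140:280,240:420],None,fx=4,fy=4))
```

```text
now [0.5951 0.0514 0.1481] psi 174.09 t 35.0 F [-0.2  0.9 -0. ] M [ 0.06 -0.19  0.02] w 23.0
yaw rows 1 x -0.0 | shift 3 x [ 0.01 -0.    0.42]
```

View pics/s6.png

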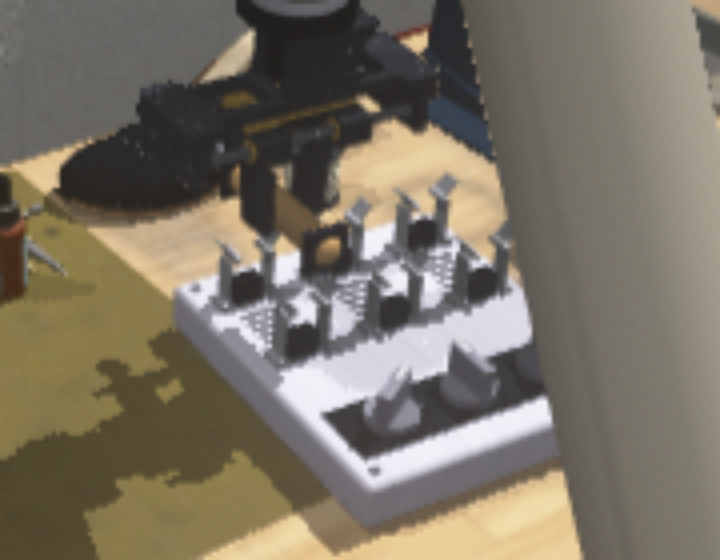

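Roller held level (near end at crop 328,248) above station 1. Lowering and pressing.

play_rows(
  steps=[
    [[0,0,0.5],0],
    [[0,0,0.5],0],
    [[0,0,0.4],0],
    [[0,0,0.1],0],
    [[0,0,0],0],
  ],
  grip_force=60,
)

```text
time_s: 35.55
position: [0.5952, 0.0512, 0.1028]
tcp_rot: [0.0, 0.052, 0.999, -0.0]
ft_force: [-0.0, -0.3, -1.3]
grip_width: 0.257
grip_force: 60.0
```

play_rows(
  steps=[
    [[0,0,0.15],0],
    [[0,0,0.15],0],
    [[0,0,0.15],0],
    [[0,0,0],0],
  ],
)

```text
time_s: 35.95
position: [0.5967, 0.051, 0.0902]
tcp_rot: [0.003, 0.052, 0.999, -0.0]
ft_force: [4.1, -1.0, 1.2]
grip_width: 0.256
grip_force: 60.0
```

play_rows(
  steps=[
    [[0,0,0.1],0],
    [[0,0,0.1],0],
    [[0,0,0.1],0],
    [[0,0,0],0],
  ],
)

```text
time_s: 36.35
position: [0.5955, 0.0512, 0.0834]
tcp_rot: [0.002, 0.051, 0.999, -0.0]
ft_force: [-8.1, -1.7, 31.3]
grip_width: 0.259
grip_force: 60.0
```

play_rows(
  steps=[
    [[0,0,0],0],
    [[0,0,0],0],
    [[0,0,0],0],
    [[0,0,-0.5],0],
    [[0,0,-1],0],
  ],
  jaw=-0.05,
  grip_force=45,
)

```text
time_s: 36.85
position: [0.5937, 0.0515, 0.1227]
tcp_rot: [-0.003, 0.052, 0.999, 0.0]
ft_force: [0.5, -1.0, 0.3]
grip_width: 0.53
grip_force: 0.0
```

play_rows(
  steps=[
    [[0,0,-1],0],
    [[0,0,-1],0],
    [[0,0,0],0],
    [[0,0,0],0],
  ],
  jaw=-0.2,
)

```text
time_s: 37.25
position: [0.5948, 0.0514, 0.1842]
tcp_rot: [-0.0, 0.052, 0.999, 0.0]
ft_force: [0.2, -0.3, -0.4]
grip_width: 0.599
grip_force: 0.0
```

Run:
```python
from h import *
c=cam('top'); handles(c)
c=cam('scene'); cv2.imwrite('pics/s7.png',cv2.resize(c['color'][140:340,180:420],None,fx=3,fy=3))
z=arm.read_state()['position'][2]
plan([(.593,.3325,z,166,10),(.593,.3325,.027,166,6),(.593,.3325,.18,166,6),(.588,-.0237,.18,174.1,12)])
```

```text
1827 [219.5 290. ] len 0.213 wid 0.103 ctr [0.4043 0.2589 0.024 ] deg 88.8
now [0.5945 0.0514 0.1832] psi 174.09 t 37.4 F [ 0.1 -0.3 -0. ] M [ 0.04 -0.12 -0.03] w 52.8
yaw rows 2 x 0.67 | shift 10 x [ 0.23  0.91 -0.  ]
yaw rows 0 x 0.0 | shift 6 x [0.   0.   0.87]
yaw rows 0 x 0.0 | shift 6 x [ 0.    0.   -0.85]
yaw rows 2 x -0.67 | shift 12 x [-0.09 -0.99 -0.  ]
```

View pics/s7.png

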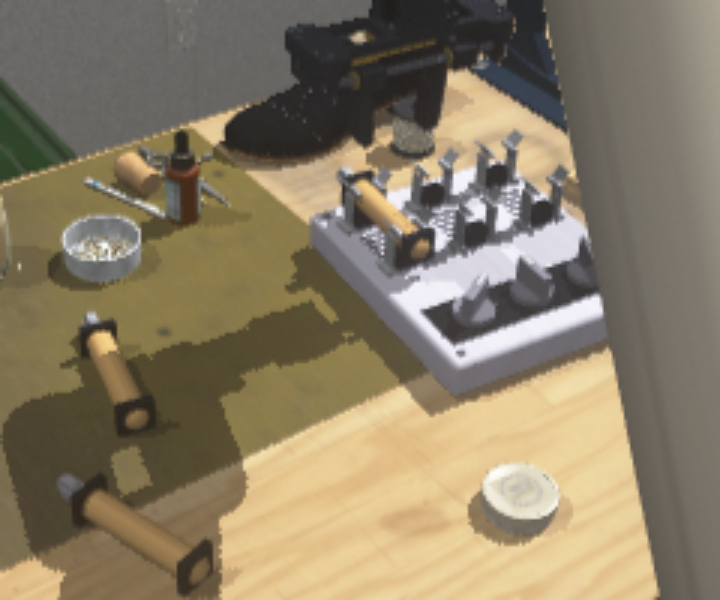

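Roller is seated in station 1 level with both ends in the clips (crop 350-420, 190-240). The other two washed ones are unmoved: (219,265) and (227,318) in full pixels. Going for washed1.

play_rows(
  steps=[
    [[0,0,0],0.67],
    [[0,0,0],0.67],
    [[0.23,0.91,0],0],
    [[0.23,0.91,0],0],
    [[0.23,0.91,0],0],
  ],
)

```text
time_s: 37.85
position: [0.5943, 0.1366, 0.1832]
tcp_rot: [-0.001, 0.122, 0.993, -0.0]
ft_force: [0.6, -0.2, -0.1]
grip_width: 0.601
grip_force: 0.0
```

play_rows(
  steps=[
    [[0.23,0.91,0],0],
    [[0.23,0.91,0],0],
    [[0.23,0.91,0],0],
    [[0.23,0.91,0],0],
    [[0.23,0.91,0],0],
  ],
)

```text
time_s: 38.35
position: [0.5936, 0.2776, 0.183]
tcp_rot: [-0.001, 0.121, 0.993, -0.001]
ft_force: [0.4, -0.4, 0.2]
grip_width: 0.602
grip_force: 0.0
```

play_rows(
  steps=[
    [[0.23,0.91,0],0],
    [[0.23,0.91,0],0],
    [[0,0,1],0],
    [[0,0,1],0],
    [[0,0,0],0],
  ],
)

```text
time_s: 38.85
position: [0.5917, 0.3323, 0.1191]
tcp_rot: [-0.005, 0.121, 0.993, -0.002]
ft_force: [-0.1, 0.1, -0.5]
grip_width: 0.599
grip_force: 0.0
```

Run:
```python
from h import *
c=cam('scene'); A,B=ray(c,180+98/3,140+335/3,.02),ray(c,180+134/3,140+415/3,.02)
print((A+B)/2,np.linalg.norm(A-B),np.degrees(np.arctan2(*(A-B)[[1,0]])))
cv2.imwrite('pics/s8.png',cv2.resize(c['color'][200:350,140:300],None,fx=4,fy=4))
plan([(.593,.3325,.027,166,6)])
```

```text
[0.59164786 0.33284529 0.02      ] 0.10670188823068273 -12.472076363343804
now [0.5929 0.3325 0.1221] psi 166.04 t 38.9 F [-0.6 -0.4  0.7] M [ 0.02 -0.13  0.02] w 52.7
yaw rows 1 x 0.01 | shift 6 x [-0.   -0.    0.53]
```

View pics/s8.png

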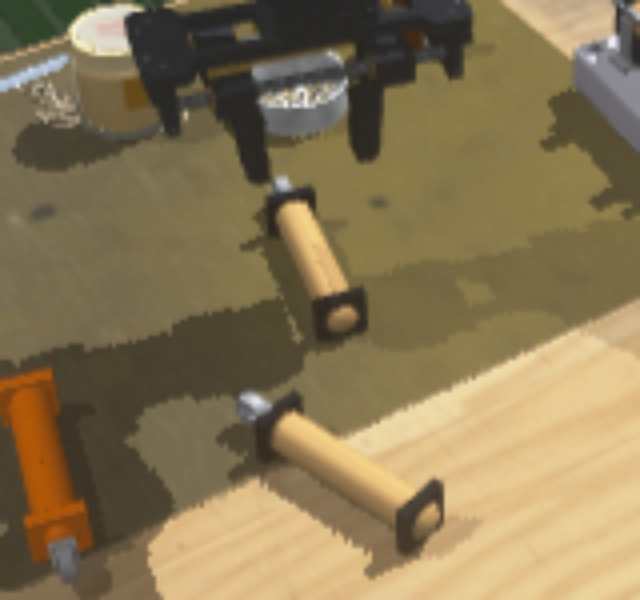

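Washed1 (handle at crop 312,250) sits centrally between the open fingers. Grasping and carrying it to station 2.

play_rows(
  steps=[
    [[0,0,0.8],0],
    [[0,0,0.8],0],
    [[0,0,0.7],0],
    [[0,0,0.5],0],
    [[0,0,0.35],0],
  ],
)

```text
time_s: 39.4
position: [0.5943, 0.3329, 0.0302]
tcp_rot: [0.0, 0.122, 0.993, 0.0]
ft_force: [0.3, 0.9, 0.0]
grip_width: 0.598
grip_force: 0.0
```

play_rows(
  steps=[
    [[0,0,0],0],
    [[0,0,0],0],
    [[0,0,0],0],
    [[0,0,0],0],
    [[0,0,0],0],
  ],
  jaw=1,
)

```text
time_s: 39.9
position: [0.5943, 0.333, 0.0313]
tcp_rot: [0.001, 0.121, 0.993, 0.0]
ft_force: [0.2, -0.2, 4.8]
grip_width: 0.257
grip_force: 44.8
```

play_rows(
  steps=[
    [[0,0,-0.3],0],
    [[0,0,-0.6],0],
    [[0,0,-1],0],
    [[0,0,-1],0],
    [[0,0,-1],0],
  ],
)

```text
time_s: 40.4
position: [0.5937, 0.3328, 0.149]
tcp_rot: [-0.0, 0.122, 0.993, 0.0]
ft_force: [-0.2, -0.0, -1.0]
grip_width: 0.259
grip_force: 44.7
```

play_rows(
  steps=[
    [[0,0,-1],0],
    [[0,0,-0.4],-0.67],
    [[0,0,0],-0.67],
    [[-0.09,-0.99,0],0],
    [[-0.09,-0.99,0],0],
  ],
)

```text
time_s: 40.9
position: [0.5927, 0.273, 0.1897]
tcp_rot: [0.0, 0.051, 0.999, 0.0]
ft_force: [0.9, -0.2, -0.4]
grip_width: 0.257
grip_force: 44.7
```

play_rows(
  steps=[
    [[-0.09,-0.99,0],0],
    [[-0.09,-0.99,0],0],
    [[-0.09,-0.99,0],0],
    [[-0.09,-0.99,0],0],
    [[-0.09,-0.99,0],0],
  ],
)

```text
time_s: 41.4
position: [0.591, 0.123, 0.1899]
tcp_rot: [0.0, 0.052, 0.999, 0.0]
ft_force: [0.3, -0.2, -0.2]
grip_width: 0.26
grip_force: 44.7
```

play_rows(
  steps=[
    [[-0.09,-0.99,0],0],
    [[-0.09,-0.99,0],0],
    [[-0.09,-0.99,0],0],
    [[-0.09,-0.99,0],0],
    [[-0.09,-0.99,0],0],
  ],
)

```text
time_s: 41.9
position: [0.5892, -0.0261, 0.1899]
tcp_rot: [0.0, 0.052, 0.999, 0.0]
ft_force: [0.3, 0.2, -0.6]
grip_width: 0.26
grip_force: 44.7
```

play_rows(
  steps=[
    [[0,0,0.7],0],
    [[0,0,0.7],0],
    [[0,0,0],0],
    [[0,0,0],0],
  ],
)

```text
time_s: 42.3
position: [0.5896, -0.0249, 0.1481]
tcp_rot: [0.0, 0.052, 0.999, 0.0]
ft_force: [-0.3, -0.3, -0.8]
grip_width: 0.261
grip_force: 44.7
```

Run:
```python
from h import *
plan([(.588,-.0237,.103,174.1,3)])
cam('scene','s9full.png')
```

```text
now [ 0.5896 -0.0249  0.1481] psi 174.09 t 42.3 F [-0.3 -0.3 -0.8] M [ 0.04 -0.12 -0.05] w 23.0
yaw rows 1 x -0.0 | shift 3 x [0.02 0.01 0.5 ]
```

play_rows(
  steps=[
    [[0.04,0.03,0.5],0],
    [[0,0,0.5],0],
    [[0,0,0.35],0],
    [[0,0,0],0],
    [[0,0,0],0],
  ],
  grip_force=60,
)

```text
time_s: 42.85
position: [0.5887, -0.0239, 0.1076]
tcp_rot: [0.0, 0.052, 0.999, -0.0]
ft_force: [-0.1, -0.1, -0.2]
grip_width: 0.256
grip_force: 59.7
```

play_rows(
  steps=[
    [[0,0,0.15],0],
    [[0,0,0.15],0],
    [[0,0,0.15],0],
    [[0,0,0],0],
  ],
)

```text
time_s: 43.25
position: [0.5896, -0.0241, 0.0941]
tcp_rot: [0.002, 0.052, 0.999, -0.0]
ft_force: [6.9, -0.3, -7.4]
grip_width: 0.256
grip_force: 59.8
```

play_rows(
  steps=[
    [[0,0,0.1],0],
    [[0,0,0.1],0],
    [[0,0,0.05],0],
    [[0,0,0],0],
  ],
)

```text
time_s: 43.65
position: [0.5886, -0.0239, 0.0869]
tcp_rot: [0.001, 0.051, 0.999, -0.0]
ft_force: [-0.7, 0.8, 9.5]
grip_width: 0.253
grip_force: 59.7
```

play_rows(
  steps=[
    [[0,0,0.06],0],
    [[0,0,0],0],
    [[0,0,0],0],
  ],
)

```text
time_s: 43.95
position: [0.5887, -0.0239, 0.0867]
tcp_rot: [0.001, 0.051, 0.999, -0.0]
ft_force: [-5.1, 1.0, 21.5]
grip_width: 0.258
grip_force: 59.7
```

play_rows(
  steps=[
    [[0,0,0],0],
    [[0,0,0],0],
    [[0,0,0],0],
    [[0,0,-0.5],0],
    [[0,0,-1],0],
  ],
  jaw=0.1,
  grip_force=45,
)

```text
time_s: 44.45
position: [0.5872, -0.0237, 0.1272]
tcp_rot: [-0.003, 0.052, 0.999, 0.001]
ft_force: [-0.3, -0.2, -1.0]
grip_width: 0.448
grip_force: 0.0
```

play_rows(
  steps=[
    [[0,0,-1],0],
    [[0,0,-1],0],
    [[0,0,0],0],
    [[0,0,0],0],
  ],
  jaw=-0.2,
)

```text
time_s: 44.85
position: [0.5881, -0.0239, 0.1886]
tcp_rot: [-0.0, 0.052, 0.999, 0.0]
ft_force: [0.6, -0.2, -0.1]
grip_width: 0.598
grip_force: 0.0
```

Run:
```python
from h import *
c=cam('top'); a=cv2.resize(c['color'][180:310,145:250],None,fx=3.5,fy=3.5)
d=cam('scene'); b=cv2.resize(d['color'][160:280,280:400],None,fx=3.5,fy=3.5)
o=np.zeros((460,800,3),np.uint8); o[:a.shape[0],:a.shape[1]]=a; o[:b.shape[0],370:370+b.shape[1]]=b
cv2.imwrite('pics/s10.png',o); handles(c)
z=arm.read_state()['position'][2]
plan([(.4312,.400,z,195,16),(.4312,.400,.027,195,6),(.4312,.400,.18,195,6),(.581,-.0985,.18,174.1,18)])
```

```text
94 [165.4 272.9] len 0.046 wid 0.015 ctr [0.4526 0.4047 0.024 ] deg 17.9
485 [149.  287.5] len 0.092 wid 0.049 ctr [0.4146 0.4483 0.024 ] deg 0.9
1199 [228.5 292. ] len 0.164 wid 0.092 ctr [0.3986 0.2349 0.024 ] deg 88.8
86 [247.5 307. ] len 0.061 wid 0.011 ctr [0.3585 0.1846 0.024 ] deg 88.9
now [ 0.5878 -0.0238  0.1875] psi 174.09 t 45.0 F [ 0.5  0.2 -0.9] M [ 0.07 -0.1   0.01] w 52.5
yaw rows 4 x -0.87 | shift 16 x [ 0.09  0.94 -0.  ]
yaw rows 0 x 0.0 | shift 6 x [-0.    0.    0.89]
yaw rows 0 x 0.0 | shift 6 x [-0.    0.   -0.85]
yaw rows 4 x 0.87 | shift 18 x [-0.37 -0.89 -0.  ]
```

View pics/s10.png

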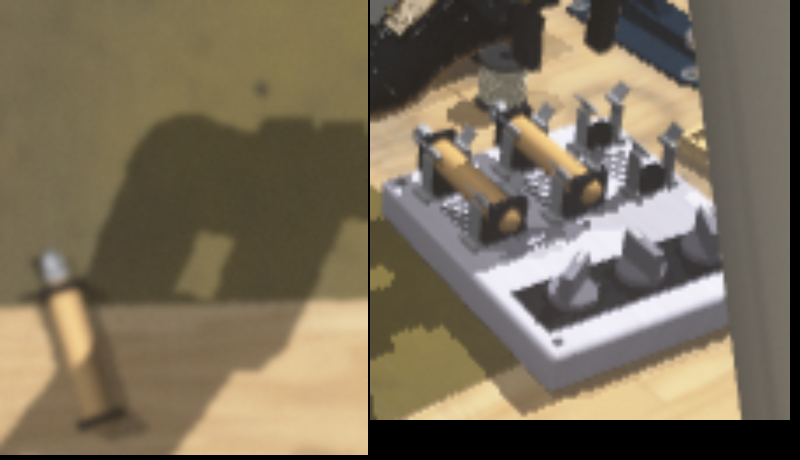

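Rollers are seated in stations 1 and 2 (right half), and washed2 is unmoved at (168,281). Fetching it.

play_rows(
  steps=[
    [[0,0,0],-0.87],
    [[0,0,0],-0.87],
    [[0,0,0],-0.87],
    [[0,0,0],-0.87],
    [[0.09,0.94,0],0],
  ],
)

```text
time_s: 45.45
position: [0.5787, 0.0009, 0.1872]
tcp_rot: [-0.001, -0.13, 0.992, 0.0]
ft_force: [0.5, 1.6, 0.2]
grip_width: 0.599
grip_force: 0.0
```

play_rows(
  steps=[
    [[0.09,0.94,0],0],
    [[0.09,0.94,0],0],
    [[0.09,0.94,0],0],
    [[0.09,0.94,0],0],
    [[0.09,0.94,0],0],
  ],
)

```text
time_s: 45.95
position: [0.528, 0.1363, 0.1876]
tcp_rot: [-0.001, -0.13, 0.991, 0.0]
ft_force: [-0.7, -0.1, 0.3]
grip_width: 0.597
grip_force: 0.0
```

play_rows(
  steps=[
    [[0.09,0.94,0],0],
    [[0.09,0.94,0],0],
    [[0.09,0.94,0],0],
    [[0.09,0.94,0],0],
    [[0.09,0.94,0],0],
  ],
)

```text
time_s: 46.45
position: [0.4786, 0.269, 0.1876]
tcp_rot: [-0.001, -0.13, 0.991, -0.0]
ft_force: [0.2, -0.3, 0.1]
grip_width: 0.603
grip_force: 0.0
```

play_rows(
  steps=[
    [[0.09,0.94,0],0],
    [[0.09,0.94,0],0],
    [[0.09,0.94,0],0],
    [[0.09,0.94,0],0],
    [[0.09,0.94,0],0],
  ],
)

```text
time_s: 46.95
position: [0.4292, 0.4016, 0.1875]
tcp_rot: [-0.001, -0.13, 0.991, -0.001]
ft_force: [0.8, -0.6, -0.2]
grip_width: 0.599
grip_force: 0.0
```

play_rows(
  steps=[
    [[0,0,1],0],
    [[0,0,1],0],
    [[0,0,0],0],
    [[0,0,0],0],
  ],
)

```text
time_s: 47.35
position: [0.4301, 0.4007, 0.1287]
tcp_rot: [-0.001, -0.13, 0.991, -0.0]
ft_force: [-0.0, -0.3, 0.1]
grip_width: 0.602
grip_force: 0.0
```

Run:
```python
from h import *
plan([(.4312,.3998,.028,195,5)])
c=cam('scene'); cv2.imwrite('pics/s11.png',cv2.resize(c['color'][200:360,140:300],None,fx=3.5,fy=3.5))
```

```text
now [0.4301 0.4007 0.1287] psi -165.04 t 47.4 F [-0.  -0.3  0.1] M [ 0.05 -0.14  0.08] w 53.0
yaw rows 1 x -0.01 | shift 5 x [-0.01 -0.01  0.67]
```

View pics/s11.png

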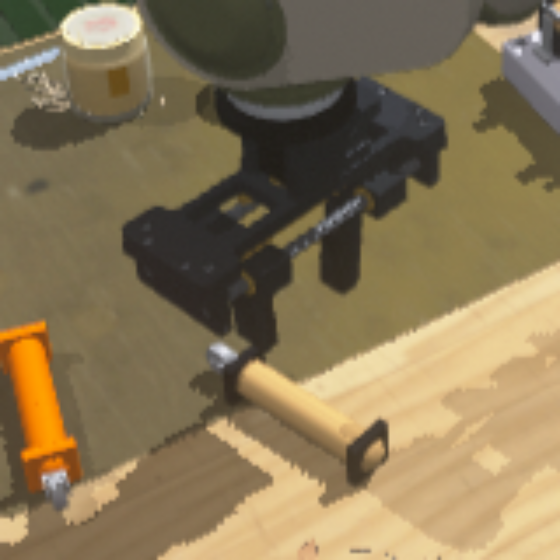

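Washed2 (handle at crop 310,405) lies below, between the fingers. That used the last picture view, so I'll verify numerically from here.

play_rows(
  steps=[
    [[-0.03,-0.03,0.9],0],
    [[0,0,0.9],0],
    [[0,0,0.7],0],
    [[0,0,0.5],0],
    [[0,0,0.35],0],
  ],
)

```text
time_s: 47.9
position: [0.4318, 0.4003, 0.0288]
tcp_rot: [0.001, -0.13, 0.992, 0.0]
ft_force: [-0.3, 0.9, 0.4]
grip_width: 0.6
grip_force: 0.0
```

play_rows(
  steps=[
    [[0,0,0],0],
    [[0,0,0],0],
    [[0,0,0],0],
    [[0,0,0],0],
    [[0,0,0],0],
  ],
  jaw=1,
)

```text
time_s: 48.4
position: [0.4316, 0.4004, 0.0295]
tcp_rot: [0.001, -0.13, 0.991, 0.0]
ft_force: [-1.2, -0.9, 5.8]
grip_width: 0.26
grip_force: 44.7
```

play_rows(
  steps=[
    [[0,0,-0.3],0],
    [[0,0,-0.6],0],
    [[0,0,-1],0],
    [[0,0,-1],0],
    [[0,0,-1],0],
  ],
)

```text
time_s: 48.9
position: [0.4309, 0.4001, 0.1472]
tcp_rot: [-0.0, -0.13, 0.991, 0.0]
ft_force: [0.7, 0.6, -0.6]
grip_width: 0.258
grip_force: 44.6
```

play_rows(
  steps=[
    [[0,0,-1],0.87],
    [[0,0,-0.4],0.87],
    [[0,0,0],0.87],
    [[0,0,0],0.87],
    [[0,0,0],0],
  ],
)

```text
time_s: 49.4
position: [0.431, 0.4001, 0.188]
tcp_rot: [0.0, 0.052, 0.999, 0.0]
ft_force: [-0.1, 0.6, -0.7]
grip_width: 0.26
grip_force: 44.6
```

Run:
```python
from h import *
z=arm.read_state()['position'][2]
plan([(.581,-.0985,z,174.1,18)])
```

```text
now [0.431  0.4001 0.188 ] psi 174.04 t 49.4 F [-0.1  0.6 -0.7] M [ 0.08 -0.19  0.  ] w 22.9
yaw rows 1 x -0.01 | shift 18 x [-0.37 -0.89 -0.  ]
```

play_rows(
  steps=[
    [[-0.37,-0.89,0],0],
    [[-0.37,-0.89,0],0],
    [[-0.37,-0.89,0],0],
    [[-0.37,-0.89,0],0],
    [[-0.37,-0.89,0],0],
  ],
)

```text
time_s: 49.9
position: [0.4727, 0.2606, 0.1878]
tcp_rot: [-0.0, 0.05, 0.999, 0.0]
ft_force: [-0.2, 0.1, -1.2]
grip_width: 0.261
grip_force: 44.6
```

play_rows(
  steps=[
    [[-0.37,-0.89,0],0],
    [[-0.37,-0.89,0],0],
    [[-0.37,-0.89,0],0],
    [[-0.37,-0.89,0],0],
    [[-0.37,-0.89,0],0],
  ],
)

```text
time_s: 50.4
position: [0.5142, 0.122, 0.1878]
tcp_rot: [-0.0, 0.05, 0.999, 0.0]
ft_force: [-0.1, 0.7, -0.2]
grip_width: 0.258
grip_force: 44.6
```

play_rows(
  steps=[
    [[-0.37,-0.89,0],0],
    [[-0.37,-0.89,0],0],
    [[-0.37,-0.89,0],0],
    [[-0.37,-0.89,0],0],
    [[-0.37,-0.89,0],0],
  ],
)

```text
time_s: 50.9
position: [0.5556, -0.0165, 0.1877]
tcp_rot: [-0.0, 0.05, 0.999, 0.0]
ft_force: [-0.0, 0.5, -0.0]
grip_width: 0.255
grip_force: 44.6
```

play_rows(
  steps=[
    [[-0.37,-0.89,0],0],
    [[-0.37,-0.89,0],0],
    [[-0.37,-0.89,0],0],
    [[0,0,0.6],0],
    [[0,0,0.7],0],
  ],
)

```text
time_s: 51.4
position: [0.5807, -0.0995, 0.1486]
tcp_rot: [0.001, 0.051, 0.999, -0.0]
ft_force: [0.0, 0.0, -1.6]
grip_width: 0.261
grip_force: 44.6
```

play_rows(
  steps=[
    [[0,0,0],0],
    [[0,0,0],0],
  ],
)

```text
time_s: 51.6
position: [0.5805, -0.0984, 0.149]
tcp_rot: [-0.0, 0.051, 0.999, 0.0]
ft_force: [0.3, -0.0, -0.5]
grip_width: 0.258
grip_force: 44.6
```

Run:
```python
from h import *
plan([(.581,-.0985,.106,174.1,3)])
c=cam('scene'); hsv=cv2.cvtColor(c['color'],cv2.COLOR_BGR2HSV)
for x in(-.048,0,.048):  # expected guard(handle,guard) pixels of held roller
    th=np.radians(-5.9); s=arm.read_state()['position']; p=np.array([s[0]+x*np.cos(th),s[1]+x*np.sin(th),s[2]-.0135]); q=proj(c,p); print(x,q.round(), c['color'][int(q[1]),int(q[0])])
```

```text
now [ 0.5805 -0.0984  0.149 ] psi 174.17 t 51.6 F [ 0.3 -0.  -0.5] M [ 0.04 -0.14 -0.  ] w 22.7
yaw rows 1 x 0.01 | shift 3 x [-0.01 -0.    0.48]
-0.048 [366. 187.] [40 42 44]
0 [355. 179.] [56 73 87]
0.048 [345. 171.] [109 161 201]
```

play_rows(
  steps=[
    [[0,0,0.5],0],
    [[0,0,0.5],0],
    [[0,0,0.4],0],
    [[0,0,0.05],0],
    [[0,0,0],0],
  ],
  grip_force=60,
)

```text
time_s: 52.15
position: [0.5806, -0.0985, 0.1055]
tcp_rot: [0.0, 0.051, 0.999, -0.0]
ft_force: [0.8, -0.8, 0.2]
grip_width: 0.256
grip_force: 59.6
```

play_rows(
  steps=[
    [[0,0,0.15],0],
    [[0,0,0.15],0],
    [[0,0,0.15],0],
    [[0,0,0],0],
  ],
)

```text
time_s: 52.55
position: [0.5819, -0.0987, 0.0925]
tcp_rot: [0.002, 0.052, 0.999, -0.0]
ft_force: [7.1, -0.8, -8.2]
grip_width: 0.257
grip_force: 59.6
```

play_rows(
  steps=[
    [[0,0,0.1],0],
    [[0,0,0.1],0],
    [[0,0,0.05],0],
    [[0,0,0],0],
  ],
)

```text
time_s: 52.95
position: [0.5807, -0.0985, 0.085]
tcp_rot: [0.001, 0.051, 0.999, -0.0]
ft_force: [-0.4, 1.0, 8.0]
grip_width: 0.256
grip_force: 59.5
```

play_rows(
  steps=[
    [[0,0,0.06],0],
    [[0,0,0],0],
    [[0,0,0],0],
  ],
)

```text
time_s: 53.25
position: [0.5808, -0.0985, 0.0848]
tcp_rot: [0.001, 0.051, 0.999, -0.001]
ft_force: [-4.6, 3.0, 21.7]
grip_width: 0.257
grip_force: 59.5
```

play_rows(
  steps=[
    [[0,0,0],0],
    [[0,0,0],0],
    [[0,0,0],0],
    [[0,0,-0.5],0],
    [[0,0,-1],0],
  ],
  jaw=0.1,
  grip_force=30,
)

```text
time_s: 53.75
position: [0.5792, -0.0981, 0.1254]
tcp_rot: [-0.003, 0.052, 0.999, 0.001]
ft_force: [-0.1, 0.3, -0.1]
grip_width: 0.447
grip_force: 0.0
```

play_rows(
  steps=[
    [[0,0,-1],0],
    [[0,0,-1],0],
    [[0,1,-1],0],
    [[0,1,-1],0],
    [[0,1,0],0],
  ],
  jaw=0.4,
)

```text
time_s: 54.25
position: [0.5907, -0.0083, 0.251]
tcp_rot: [0.003, 0.052, 0.999, -0.001]
ft_force: [0.6, -0.2, -0.1]
grip_width: 0.299
grip_force: 0.0
```

play_rows(
  steps=[
    [[0,1,0],0],
    [[0,1,0],0],
    [[0,1,0],0],
    [[0,1,0],0],
    [[0,1,0],0],
  ],
)

```text
time_s: 54.75
position: [0.605, 0.1415, 0.2466]
tcp_rot: [-0.001, 0.052, 0.999, -0.0]
ft_force: [1.1, -0.2, 0.7]
grip_width: 0.3
grip_force: 0.0
```

play_rows(
  steps=[
    [[0,1,0],0],
    [[0,1,0],0],
    [[0,1,0],0],
    [[0,1,0],0],
    [[0,0,0],0],
  ],
)

```text
time_s: 55.25
position: [0.617, 0.2627, 0.246]
tcp_rot: [-0.001, 0.05, 0.999, 0.0]
ft_force: [0.3, -0.1, -0.5]
grip_width: 0.299
grip_force: 0.0
```

Run:
```python
from h import *
plan([])
c=cam('top','top12.png'); d=cam('scene','scene12.png')
def blobs(img,x0,x1,y0,y1,lo=(12,80,120)):
    hsv=cv2.cvtColor(img,cv2.COLOR_BGR2HSV); m=cv2.inRange(hsv,lo,(22,200,255)); k=np.zeros_like(m); k[y0:y1,x0:x1]=m[y0:y1,x0:x1]
    n,l,s,cc=cv2.connectedComponentsWithStats(k)
    for i in range(1,n):
        if s[i,4]>60: r=cv2.minAreaRect(np.argwhere(l==i)[:,::-1].astype(np.float32)); print(cc[i].round(1),s[i,4],np.round(r[1],1),round(r[2],1))
for nm,im in(('before',cv2.imread('pics/top0.png')),('now',c['color'])): print(nm); blobs(im,282,368,185,245)
for nm,im in(('before',cv2.imread('pics/scene0.png')),('now',d['color'])): print(nm); blobs(im,285,372,180,235)
```

```text
now [0.617  0.2627 0.246 ] psi 174.3 t 55.2 F [ 0.3 -0.1 -0.5] M [ 0.01 -0.13  0.02] w 26.3
before
[344.5 187.5] 167 [ 6. 31.] 90.0
[296.2 215.1] 270 [ 8.1 38.1] 6.3
[325.1 216. ] 264 [ 7.6 38.2] 4.8
[354.  219.4] 261 [ 7.8 37.3] 3.8
now
[343.7 187.5] 158 [33.  6.] 0.0
[296.1 215.2] 265 [ 8.1 37.3] 6.1
[325.1 216.5] 263 [ 7.7 37.3] 3.8
[354.1 218.5] 262 [ 7.8 37.3] 3.4
before
[330.8 185.9] 120 [16. 13.] 90.0
[355.6 182.3] 72 [21.8  5.6] 10.0
[303.3 191.5] 273 [27.2 18.2] 20.2
[358.2 193.7] 302 [20. 28.] 90.0
[329.5 201.3] 139 [24.9  7.1] 42.0
[307.5 208.7] 145 [25.5  7.1] 45.0
now
[330.1 186.2] 97 [15. 11.] 90.0
[303.1 191.3] 284 [21.1 23.4] 69.0
[349.  193.7] 98 [18.7  6.9] 38.7
[329.7 201.6] 140 [25.6  7.2] 41.2
[307.3 208.9] 145 [25.6  7.5] 42.5
```

All three seated handles match the initial seated images in both views to within about a pixel. Checking the tray and bystanders, then turning the timer.

Run:
```python
from h import *
a=cv2.imread('pics/top0.png'); b=cv2.imread('pics/top12.png')
for n,(u,v) in dict(bottle=(256,150),spool=(356,156),cup=(220,160),fan=(298,263),heat=(345,267)).items():
    print(n, np.abs(a[v-12:v+12,u-12:u+12].astype(int)-b[v-12:v+12,u-12:u+12]).mean().round(1))
c=cam('top'); hsv=cv2.cvtColor(b,cv2.COLOR_BGR2HSV); m=cv2.inRange(hsv,(0,0,0),(180,255,80)); m[:, :385]=0; m[:200]=0; m[290:]=0; m[:,472:]=0
n,l,s,cc=cv2.connectedComponentsWithStats(m)
for i in range(1,n):
    if s[i,4]>8: print('dark',s[i],cc[i].round(1),ray(c,*cc[i],.021).round(3))
plan([(.466,-.0115,.246,174.5,12),(.466,-.0115,.077,174.5,6)])
```

```text
bottle 1.7
spool 1.4
cup 31.3
fan 13.1
heat 4.0
dark [400 223   5   3   9] [401.8 224.2] [ 0.57  -0.236  0.021]
dark [421 222   5   3  11] [423.1 223.2] [ 0.572 -0.294  0.021]
dark [440 223   7   3  14] [442.4 223.8] [ 0.569 -0.346  0.021]
dark [425 261   6   3  13] [427.4 261.9] [ 0.467 -0.298  0.021]
dark [445 261   8   3  16] [447.8 262.1] [ 0.466 -0.352  0.021]
dark [404 262   6   3  13] [406.1 263.1] [ 0.465 -0.241  0.021]
dark [390 266   4   4  13] [391.4 267.5] [ 0.454 -0.202  0.021]
dark [425 285   9   5  29] [429.4 287. ] [ 0.401 -0.299  0.021]
now [0.6174 0.2589 0.2467] psi 174.08 t 55.4 F [ 0.4 -0.4 -0.2] M [ 0.07 -0.18  0.03] w 26.7
yaw rows 1 x -0.07 | shift 12 x [ 0.35 -0.79  0.  ]
yaw rows 0 x 0.0 | shift 6 x [0.   0.   0.94]
```

play_rows(
  steps=[
    [[0.35,-0.79,0],-0.07],
    [[0.35,-0.79,0],0],
    [[0.35,-0.79,0],0],
    [[0.35,-0.79,0],0],
    [[0.35,-0.79,0],0],
  ],
)

```text
time_s: 55.9
position: [0.5529, 0.1446, 0.2473]
tcp_rot: [-0.0, 0.049, 0.999, -0.0]
ft_force: [1.4, -0.0, 0.7]
grip_width: 0.298
grip_force: 0.0
```

play_rows(
  steps=[
    [[0.35,-0.79,0],0],
    [[0.35,-0.79,0],0],
    [[0.35,-0.79,0],0],
    [[0.35,-0.79,0],0],
    [[0.35,-0.79,0],0],
  ],
)

```text
time_s: 56.4
position: [0.489, 0.032, 0.2474]
tcp_rot: [0.0, 0.049, 0.999, -0.0]
ft_force: [0.1, -0.0, 0.3]
grip_width: 0.301
grip_force: 0.0
```

play_rows(
  steps=[
    [[0.35,-0.79,0],0],
    [[0.35,-0.79,0],0],
    [[0,0,0.9],0],
    [[0,0,0.9],0],
    [[0,0,0.9],0],
  ],
)

```text
time_s: 56.9
position: [0.464, -0.0125, 0.1657]
tcp_rot: [0.0, 0.049, 0.999, -0.0]
ft_force: [-0.1, -1.6, -0.1]
grip_width: 0.302
grip_force: 0.0
```

play_rows(
  steps=[
    [[0,0,0.9],0],
    [[0,0,0],0],
    [[0,0,0],0],
  ],
)

```text
time_s: 57.2
position: [0.4646, -0.012, 0.1399]
tcp_rot: [-0.0, 0.048, 0.999, -0.0]
ft_force: [0.6, 0.1, 0.4]
grip_width: 0.302
grip_force: 0.0
```

Run:
```python
from h import *
plan([(.466,-.0115,.077,174.3,4)])
```

```text
now [ 0.4646 -0.012   0.1399] psi 174.45 t 57.2 F [0.6 0.1 0.4] M [ 0.04 -0.16  0.02] w 26.6
yaw rows 1 x 0.02 | shift 4 x [-0.01  0.01  0.52]
```

play_rows(
  steps=[
    [[-0.05,0.02,0.7],0],
    [[0,0,0.6],0],
    [[0,0,0.5],0],
    [[0,0,0.3],0],
    [[0,0,0],0],
  ],
)

```text
time_s: 57.7
position: [0.4664, -0.0111, 0.0765]
tcp_rot: [0.0, 0.048, 0.999, -0.0]
ft_force: [0.5, -0.2, 0.2]
grip_width: 0.296
grip_force: 0.0
```

play_rows(
  steps=[
    [[0,0,0],0],
    [[0,0,0],0],
    [[0,0,0],0],
    [[0,0,0],0],
  ],
  jaw=1,
  grip_force=20,
)

```text
time_s: 58.1
position: [0.4667, -0.0112, 0.0771]
tcp_rot: [0.001, 0.048, 0.999, -0.0]
ft_force: [-1.3, -1.5, 5.8]
grip_width: 0.114
grip_force: 20.0
```

play_rows(
  steps=[
    [[0,0,0],0.7],
    [[0,0,0],0.7],
    [[0,0,0],0.7],
    [[0,0,0],0.7],
    [[0,0,0],0.7],
  ],
)

```text
time_s: 58.6
position: [0.4666, -0.0114, 0.0771]
tcp_rot: [0.001, 0.23, 0.973, -0.0]
ft_force: [-2.1, -4.8, 6.7]
grip_width: 0.109
grip_force: 20.0
```

play_rows(
  steps=[
    [[0,0,0],0.7],
    [[0,0,0],0.7],
    [[0,0,0],0.7],
    [[0,0,0],0.7],
    [[0,0,0],0.7],
  ],
)

```text
time_s: 59.1
position: [0.4665, -0.0115, 0.0771]
tcp_rot: [0.001, 0.404, 0.915, -0.001]
ft_force: [-2.0, -5.9, 6.8]
grip_width: 0.113
grip_force: 20.0
```

Run:
```python
from h import *
plan([])
```

```text
now [ 0.4665 -0.0115  0.0771] psi 132.36 t 59.1 F [-2.  -5.9  6.8] M [-0.9   0.38  0.08] w 10.0
```

play_rows(
  steps=[
    [[0,0,0],0.7],
    [[0,0,0],0.7],
    [[0,0,0],0.7],
    [[0,0,0],0.7],
    [[0,0,0],0.7],
  ],
)

```text
time_s: 59.6
position: [0.4663, -0.0116, 0.0771]
tcp_rot: [0.001, 0.564, 0.826, -0.001]
ft_force: [-3.4, -5.9, 8.4]
grip_width: 0.112
grip_force: 20.0
```

play_rows(
  steps=[
    [[0,0,0],0.7],
    [[0,0,0],0.7],
    [[0,0,0],0.7],
    [[0,0,0],0.7],
    [[0,0,0],0.5],
  ],
)

```text
time_s: 60.1
position: [0.4661, -0.0117, 0.0771]
tcp_rot: [0.001, 0.697, 0.717, -0.001]
ft_force: [-5.1, -7.0, 8.7]
grip_width: 0.112
grip_force: 20.0
```

play_rows(
  steps=[
    [[0,0,0],0.3],
    [[0,0,0],0.3],
    [[0,0,0],0.2],
    [[0,0,0],0],
  ],
)

```text
time_s: 60.5
position: [0.466, -0.0117, 0.077]
tcp_rot: [0.001, 0.726, 0.688, -0.001]
ft_force: [-4.9, -6.2, 8.9]
grip_width: 0.114
grip_force: 20.1
```

Run:
```python
from h import *
plan([])
```

```text
now [ 0.466  -0.0117  0.077 ] psi 86.95 t 60.5 F [-4.9 -6.2  8.9] M [-1.17  0.73  0.29] w 10.1
```

play_rows(
  steps=[
    [[0,0,0],0.2],
    [[0,0,0],0.2],
    [[0,0,0],0],
  ],
)

```text
time_s: 60.8
position: [0.4661, -0.0116, 0.0771]
tcp_rot: [0.001, 0.74, 0.673, -0.001]
ft_force: [-4.5, -6.0, 8.5]
grip_width: 0.112
grip_force: 20.7
```

Run:
```python
from h import *
plan([])
```

```text
now [ 0.4661 -0.0116  0.0771] psi 84.56 t 60.8 F [-4.5 -6.   8.5] M [-1.02  0.75  0.44] w 9.9
```

Moment has risen to 0.44, so it is on the clockwise stop. Releasing and backing away.

play_rows(
  steps=[
    [[0,0,0],0],
    [[0,0,0],0],
    [[0,0,0],0],
    [[0,0,-0.5],0],
    [[0,0,-1],0],
  ],
  jaw=0.4,
)

```text
time_s: 61.3
position: [0.4654, -0.0105, 0.1204]
tcp_rot: [-0.002, 0.74, 0.672, -0.001]
ft_force: [-0.3, -0.5, 1.0]
grip_width: 0.298
grip_force: 0.0
```

play_rows(
  steps=[
    [[0,0,-1],0],
    [[0,0,-1],0],
    [[0,0,-1],0],
    [[0,0,-1],0],
    [[-1,0,-1],0],
  ],
)

```text
time_s: 61.8
position: [0.4631, -0.0391, 0.2726]
tcp_rot: [-0.0, 0.739, 0.674, 0.0]
ft_force: [0.1, -0.4, -0.4]
grip_width: 0.299
grip_force: 0.0
```

play_rows(
  steps=[
    [[-1,0,0],0],
    [[-1,0,0],0],
    [[-1,0,0],0],
    [[-1,0,0],0],
    [[-1,0,0],0],
  ],
)

```text
time_s: 62.3
position: [0.4487, -0.1911, 0.2711]
tcp_rot: [-0.0, 0.74, 0.672, 0.0]
ft_force: [0.2, 0.5, 0.3]
grip_width: 0.299
grip_force: 0.0
```

play_rows(
  steps=[
    [[-1,0,0],0],
    [[-1,0,0],0],
    [[-1,0,0],0],
    [[-1,0,0],0],
    [[0,0,0],0],
  ],
)

```text
time_s: 62.8
position: [0.4371, -0.3122, 0.2705]
tcp_rot: [-0.0, 0.741, 0.671, -0.0]
ft_force: [0.1, 0.5, 0.6]
grip_width: 0.296
grip_force: 0.0
```

Run:
```python
from h import *
plan([])
c=cam('top','top13.png'); d=cam('scene','scene13.png')
a=cv2.imread('pics/top0.png'); b=c['color']
sa=cv2.imread('pics/scene0.png')
def shift(A,B,u,v,r=10,w=5):
    res=cv2.matchTemplate(B[v-r-w:v+r+w,u-r-w:u+r+w],A[v-r:v+r,u-r:u+r],cv2.TM_CCOEFF_NORMED); _,m,_,l=cv2.minMaxLoc(res); return round(m,3),(l[0]-w,l[1]-w)
for n,(u,v) in dict(bottle=(256,150),spool=(356,156),cup=(220,160),fan=(298,263),timer=(322,265),heat=(345,267),s1=(296,215),s2=(325,216),s3=(354,219)).items(): print(n,shift(a,b,u,v,12 if n in('cup','bottle','spool') else 9))
for n,(u,v) in dict(fan=(337,240),timer=(357,236),heat=(376,228)).items(): print('scene',n,shift(sa,d['color'],u,v,8))
# pointer white lines in top view
for n,(u,v) in dict(fan=(298.2,263.4),timer=(321.8,265.4),heat=(344.8,267.2)).items():
    for im in(a,b):
        g=im.min(2).astype(float); P=np.array([(x,y,g[y,x]) for y in range(int(v)-8,int(v)+9) for x in range(int(u)-8,int(u)+9) if np.hypot(x-u,y-v)<7])
        P=P[np.argsort(-P[:,2])[:6]]; m=P[:,:2].mean(0); A,B=ray(c,*m,.072),ray(c,u,v,.06); e=A-B; print(n,m.round(1),P[:,2].mean(),'deg rel dock',(np.degrees(np.arctan2(e[1],e[0]))+5.6).round())
```

```text
now [ 0.4371 -0.3122  0.2705] psi 84.34 t 62.8 F [0.1 0.5 0.6] M [ 0.03 -0.    0.01] w 26.1
bottle (0.999, (0, 0))
spool (0.999, (0, 0))
cup (0.999, (0, 0))
fan (0.871, (-1, 0))
timer (0.831, (1, 0))
heat (0.825, (0, -1))
s1 (0.997, (0, 0))
s2 (0.999, (0, 0))
s3 (0.998, (0, 0))
scene fan (0.941, (0, 0))
scene timer (0.872, (-1, 0))
scene heat (0.876, (0, 0))
fan [300.5 261.5] 189.83333333333334 deg rel dock -46.0
fan [300.5 261.5] 193.33333333333334 deg rel dock -46.0
timer [325.  263.8] 187.16666666666666 deg rel dock -58.0
timer [326.2 265.2] 197.5 deg rel dock -83.0
heat [347.5 263.5] 195.33333333333334 deg rel dock -26.0
heat [347.5 263.5] 204.0 deg rel dock -26.0
```

```bash
python3 -c "
from h import *
print(job_done())"
```

```text
the job is handed in; nothing more can be done
None
```

The job is handed in at about 63 s: timer set to off first, three dry rollers laid in the tray, three washed rollers pressed into the clips, then the timer turned fully clockwise. Final camera checks showed the neighbouring knobs, bottle, spool and cup unmoved; no verdict came back from the hand-in.

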